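# Snap the die plate into the grinder head with the stomper

### The job

Lay the round die plate, knob up, in the mouth of the grinder head so that it rests on the spring catches, and let go of it. Then take the wooden stomper, set its hollow foot over the knob, and press the plate gently straight down with it until it snaps past the catches and sits fully home. Bed it there with a steady push of at least 15 N for half a second, but never press harder than 30 N, and stand the stomper upright on its cork mat again. Leave the other things on the table as they are.

Things in the scene. Friction and masses are not known exactly. Their poses are not given: they have to be found in the camera images.
- grinder_head: fixed grinder head, mouth upward: a round dark foot of 100 mm diameter that carries a plain aluminium cup, 63 mm high over all. Origin at the centre of its underside on the table, z up along the cup's axis. The bore has 62 mm diameter and flares to about 72 mm at the rim, 63 mm above the origin.
- catches (a point): bore axis at the level of the four spring catches, 47 mm above the head's origin: steel bars in the bore, 45 degrees off the head's x and y axes. A laid plate rests on them, underside 13 mm above the seat. Pressed down it pushes them aside (7 to 15 N at first, then about 5 N), snaps under them only in the last 2 mm, and meets the rubber seat, where the force rises steeply (20 N per mm). If left short it stays stuck
- seat (a point): centre of the seat in the grinder head (four firm rubber ribs), 35 mm above its origin: the fully home plate's underside lies here
- die_plate: loose perforated aluminium disc, 60 mm diameter, 11 mm thick, bevelled edges, 0.08 kg, with a knob of 18 mm diameter in the middle of its upper face; the knob's flat top is 37 mm above the underside. Origin at the centre of the underside, z up through the knob. It starts flat on the table, knob up; its turn about z does not matter
- stomper: loose turned wooden stomper, 105 mm tall, 0.2 kg, standing upright on the mat. Origin at the centre of the foot's underside, z up. Foot 42 mm diameter up to 30 mm height, round handle 27 mm diameter from 40 to 88 mm, then a head of 31 mm. The foot is hollow: a 28 mm hole in it goes over the plate's knob; the pad inside that bears on the knob sits 4 to 20 mm up, different each time and not measured
- stomper_grip (a point): middle of the stomper's handle, on its axis, 68 mm above its foot
- cork_mat: fixed round cork mat, 80 mm diameter, 6 mm thick; origin at the centre of its underside on the table
- tin_spice: bystander: small round tin, 49 mm diameter, 72 mm tall; origin at the centre of the underside, z up
- jar_low_a: bystander: glass jar with metal lid, 68 mm diameter, 120 mm tall; origin at the centre of the underside, z up
- tin_powder: bystander: round tin, 64 mm diameter, 105 mm tall; origin at the centre of the underside, z up
- matchbox: bystander: matchbox lying flat, 36x56x16 mm; origin at the centre of the underside, z up
There are look-alikes about, which are no part of the job. What is shaped like the die_plate but red is not meant.

How it is judged:
By the outcome, as a careful person would: the job done as asked, in the order asked, and still so for the second after the job is handed in, with the robot touching nothing.
It also fails if it takes over 72 s, if anything falls off the work surface, if the arm or the gripper's body presses on something with over 40 N, if the wrist force passes 120 N, or if a joint passes its speed limit or range.

### The arm

A 6-joint arm with a two-finger parallel gripper is mounted at the origin on a cart in front of the work surface, level with it; the furniture and walls round the work are solid. World frame = base frame: x ahead of the robot, y to its left, z up, the work surface at z = 0. Lengths are in m, angles in rad, forces in N, time in s.
With the tool pointing down it reaches from about 0.375 to 0.9 m from the base axis. Payload 3.1 kg.
Tool frame: the origin (TCP) lies midway between the tips of the shut fingers; the grasp point (between the pads) lies 19 mm behind it; z points along the fingers, y is the direction in which the jaws open and shut (so a half turn about z gives the same grasp; the last joint's range is limited). The gripper opens to 85 mm and grips with 20 to 120 N. Pads are 22 mm wide; open, the fingers measure 114 mm over their backs; the gripper's body (76 mm by 85 mm) begins 54 mm behind the grasp point. The pads swing forward as they close: fully open they stand 13 mm farther back than shut.
Start: joints at [1.034, 0.527, 1.433, -0, 1.181, -0.178], TCP at [0.219, 0.585, 0.231] pointing down, gripper open.
Joint ranges: [-3.08, 3.08], [-0.75, 2.2], [0.22, 2.44], [-1.43, 4.57], [0, 2.65], [-2.85, 2.85]. Speed limits (rad/s): [2.79, 2.79, 3.14, 3.14, 3.14, 3.14].

### API

Orientations are given as a unit quaternion [x, y, z, w].
In Python, from station import manip gives the robot as it stands.
- The arm moves only by the tool servo_tool, never from a script. Its argument "motion" is a list of rows, each a list of 7 numbers: the shift along the tool's x, y, z in mm, then the turn, a rotation vector about the tool's x, y, z in rad, then the opening, from -1 (shut) to 1 (fully open), so that 0 is half open. In form: [[x, y, z, rx, ry, rz, hand], ...]. A call has 1 to 12 rows; each row shifts and turns the pose as measured when the row begins, along the tool's axes as they then stand; what a row does not reach is not made up. A row lasts 1/12 s, in which the tool goes at most 41.7 mm and 7.16 degrees, less where a joint would pass 70% of its speed; a pose out of reach is approached as far as the arm can. A call with a gripper value outside its range is refused whole. The fingers move at their own pace and stop on an object; "grip_force" is the grip in N (left out, the last holds). Time passes only in rows, so rows that do not move let the fingers close. It gives the time, the measured TCP pose, the force and the opening at its end, in the units of the state.
- manip.sense(): the state, without advancing time (a new reading comes with each control period).
- manip.snapshot(name): name is "scene" or "top"; returns a dict with "frame" (480x640x3 uint8, red, green, blue), "mtx" (3x3 intrinsics, pixels), "world_from_camera" (4x4, takes a point from camera to world coordinates). Camera axes: x right, y up, looking along -z (the intrinsics and any distortion apply to the point x, -y, -z); pixel columns grow to the right and rows downward; lengths in m; the calibration is good to about 2 mm. A picture is of the moment at which its call begins. There is no depth.
- manip.sign_off(): hands the job in, once; it reports no verdict.
The state is a dict: "t": time; "q": joint angles; "qd": joint speeds; "tau": joint torques, N m; "tcp_pos": TCP position; "tool_rot": TCP orientation; "force": force on the tool from outside, world axes, zero at the start; "ft_torque": the same for the moment, N m; "finger_gap": opening from 0.0 (shut) to 1.0 (fully open).
Only numpy, scipy, OpenCV 4.12 (cv2) and the standard library are available. Lean on these libraries where they do the work, as an engineer would, in place of code of your own. Each camera call takes 0.05 s, during which the arm holds its last target.

## Working session

There is one attempt and no reset: what is moved stays moved. The work goes in short steps, Python scripts to look and compute and a tool call to move; the robot and the scene stay as the last step left them, time stands still between calls to the robot, and variables do not carry over. Pictures are saved under pics/ and viewed, and the job is handed in when it is done.

Besides the shell and the picture viewer there is one more tool, called after "Request:" by a JSON object that holds its "method" and its "body". servo_tool: Moves the arm, as the interface text tells. Its arguments: {"type":"object","properties":{"motion":{"type":"array"},"grip_force":{"type":"number"}},"required":["motion"]}

```bash
mkdir -p pics; ls; python3 - <<'E'
from station import manip
import cv2
print(manip.sense())
for n in("scene","top"):
    s=manip.snapshot(n); cv2.imwrite(f"pics/{n}0.png",s["frame"][:,:,::-1]); print(n,s["mtx"],s["world_from_camera"],[k for k in s])
E
```

```text
pics
{'t': 0.0, 'q': array([ 1.03453549e+00,  5.28463229e-01,  1.43389489e+00, -2.42949862e-06,
        1.18137825e+00, -1.78441664e-01]), 'qd': array([-0.0002482 , -0.00016238, -0.00016876, -0.00107983, -0.00035851,
       -0.00065618]), 'tau': array([ 1.09603359e-03, -4.42347872e+01, -1.78032732e+01, -2.27051078e-04,
        8.57745472e-03,  2.14810569e-05]), 'tcp_pos': array([0.21846769, 0.58482061, 0.23033777]), 'tool_rot': array([ 1.77956115e-01,  9.84037841e-01, -1.00453780e-03, -3.73877113e-04]), 'force': array([ 0.77574711, -1.07221001,  1.00846923]), 'ft_torque': array([-0.02191037, -0.00559033,  0.03197535]), 'finger_gap': 0.9988884562383034}
scene [[479.01696721   0.         317.70480349]
 [  0.         479.01696721 233.47532764]
 [  0.           0.           1.        ]] [[ 0.80112005  0.38847085 -0.45529888  0.07394735]
 [-0.59842192  0.53248642 -0.59862293 -0.81543257]
 [ 0.00989291  0.75202966  0.65905502  0.76345197]
 [ 0.          0.          0.          1.        ]] ['frame', 'mtx', 'world_from_camera']
top [[476.88651316   0.         314.12376763]
 [  0.         476.88651316 233.87407342]
 [  0.           0.           1.        ]] [[-0.01317164  0.99254673 -0.12115075  0.41455872]
 [-0.99987272 -0.01416503 -0.00734196 -0.1966181 ]
 [-0.00900335  0.12103862  0.99260697  1.0696504 ]
 [ 0.          0.          0.          1.        ]] ['frame', 'mtx', 'world_from_camera']
```

View pics/scene0.png

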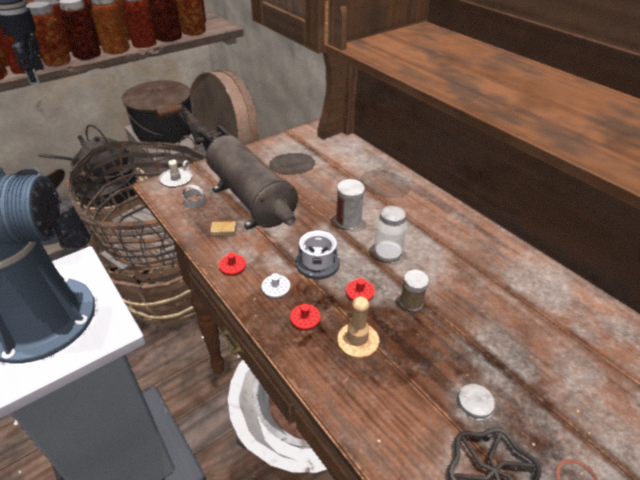

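View pics/top0.png

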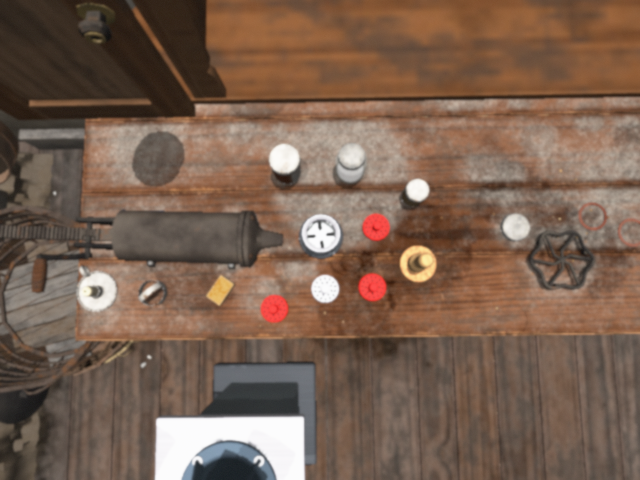

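```bash
cat > h.py <<'E'
import numpy as np, cv2
from station import manip
def ray(s,u,v):
    K=s["mtx"];T=s["world_from_camera"]
    d=np.array([(u-K[0,2])/K[0,0],-(v-K[1,2])/K[1,1],-1.0])
    return T[:3,3],T[:3,:3]@d
def plane(s,u,v,z):
    o,d=ray(s,u,v); return o+d*(z-o[2])/d[2]
def tri(sa,a,sb,b):
    o1,d1=ray(sa,*a);o2,d2=ray(sb,*b)
    t=np.linalg.lstsq(np.c_[d1,-d2],o2-o1,rcond=None)[0]
    p,q=o1+d1*t[0],o2+d2*t[1]; return (p+q)/2,np.linalg.norm(p-q)
def proj(s,P):
    T=s["world_from_camera"];K=s["mtx"];c=T[:3,:3].T@(np.array(P)-T[:3,3])
    return K[0,0]*c[0]/-c[2]+K[0,2],K[1,1]*-c[1]/-c[2]+K[1,2]
def crop(s,x0,y0,w,h,k,name):
    c=s["frame"][y0:y0+h,x0:x0+w,::-1]; cv2.imwrite(name,cv2.resize(c,None,fx=k,fy=k,interpolation=cv2.INTER_CUBIC))
E
python3 - <<'E'
from h import *
t=manip.snapshot("top");s=manip.snapshot("scene")
import pickle;pickle.dump((t,s),open("s0.pkl","wb"))
crop(t,290,205,160,110,5,"pics/t1.png"); crop(s,225,220,160,140,4,"pics/s1.png")
E
```

```text
(no output)
```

View pics/t1.png

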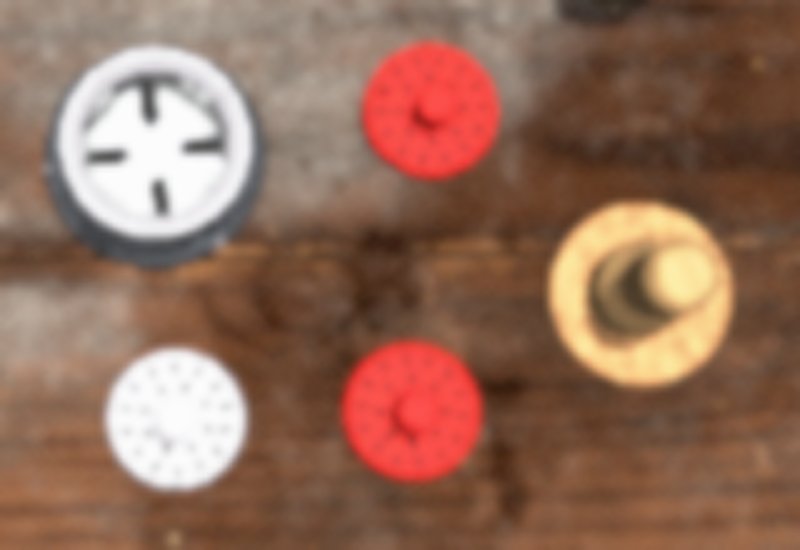

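View pics/s1.png

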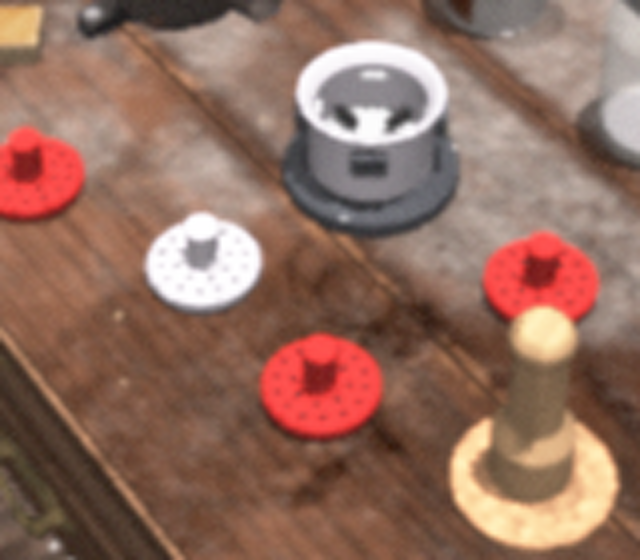

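```bash
cat > m.py <<'E'
from h import *
import pickle
t,s=pickle.load(open("s0.pkl","rb"))
def blob(S,box,lo,hi,name):
    x0,y0,x1,y1=box; hsv=cv2.cvtColor(S["frame"],cv2.COLOR_RGB2HSV)[y0:y1,x0:x1]
    k=6; hs=cv2.resize(hsv,None,fx=k,fy=k,interpolation=cv2.INTER_LINEAR)
    m=cv2.inRange(hs,lo,hi); cs,_=cv2.findContours(m,cv2.RETR_EXTERNAL,cv2.CHAIN_APPROX_NONE)
    c=max(cs,key=cv2.contourArea); c=cv2.convexHull(c)
    (cx,cy),ax,an=cv2.fitEllipse(c); f=lambda x:(x+.5)/k-.5
    r=(f(cx)+x0,f(cy)+y0); print(name,np.round(r,2),np.round(np.array(ax)/k,2),round(an))
    return r,m
pt,m=blob(t,(305,270,345,310),(0,0,165),(180,60,255),"plate top")
cv2.imwrite("pics/m_pt.png",m)
ps,m=blob(s,(255,265,300,305),(0,0,140),(180,45,255),"plate scene"); cv2.imwrite("pics/m_ps.png",m)
rt,m=blob(t,(296,205,346,265),(0,0,180),(180,45,255),"rim top"); cv2.imwrite("pics/m_rt.png",m)
rs,m=blob(s,(290,222,345,260),(0,0,195),(180,45,255),"rim scene"); cv2.imwrite("pics/m_rs.png",m)
print("plate tri",tri(t,pt,s,ps), plane(t,*pt,.011),plane(s,*ps,.011))
print("rim tri",tri(t,rt,s,rs), plane(t,*rt,.063),plane(s,*rs,.063))
mt,_=blob(t,(395,240,445,290),(12,60,130),(32,255,255),"mat top")
ms,_=blob(s,(330,318,385,362),(12,60,130),(32,255,255),"mat scene")
print("mat",tri(t,mt,s,ms),plane(t,*mt,.006),plane(s,*ms,.006))
E
python3 m.py; python3 -c "
import cv2,numpy as np
L=[cv2.imread(f'pics/m_{n}.png') for n in('pt','ps','rt','rs')]
o=np.zeros((360,1200,3),np.uint8);x=0
for i in L: o[:i.shape[0],x:x+i.shape[1]]=i[:360,:1200-x];x+=i.shape[1]
cv2.imwrite('pics/m.png',cv2.resize(o,(800,240)))"
```

```text
plate top [324.51 288.29] [28.62 29.09] 135
plate scene [275.46 285.04] [23.95 29.19] 83
rim top [320.57 232.64] [38.54 38.71] 160
rim scene [317.65 242.57] [26.02 37.85] 90
plate tri (array([ 0.42283405, -0.21027224,  0.00891771]), np.float64(0.000582892750468643)) [ 0.42256388 -0.21010352  0.011     ] [ 0.42212665 -0.21208107  0.011     ]
rim tri (array([ 0.53991983, -0.20294131,  0.06280011]), np.float64(7.290239773990914e-05)) [ 0.53986358 -0.20292107  0.063     ] [ 0.5398204  -0.20313154  0.063     ]
mat top [417.9  263.43] [37.9  39.13] 129
mat scene [358.   339.03] [37.68 43.33] 102
mat (array([ 0.47522999, -0.41911008,  0.00614326]), np.float64(0.0010038181458333082)) [ 0.47481761 -0.41885406  0.006     ] [ 0.4757643  -0.41926268  0.006     ]
```

View pics/m.png

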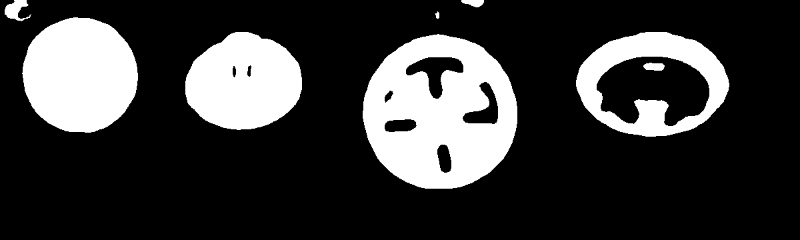

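Request:
{"method": "servo_tool", "body": {"motion": [[-20, 0, -4, 0, 0, 0.033, 0.5], [-40, 0, -4, 0, 0, 0.065, 0], [-40, 0, -4, 0, 0, 0.065, -0.2], [-40, 0, -4, 0, 0, 0.065, -0.2], [-40, 0, -4, 0, 0, 0.065, -0.2], [-40, 0, -4, 0, 0, 0.065, -0.2], [-40, 0, -4, 0, 0, 0.065, -0.2], [-40, 0, -4, 0, 0, 0.065, -0.2], [-40, 0, 0, 0, 0, 0.065, -0.2], [-40, 0, 0, 0, 0, 0.065, -0.2], [-40, 0, 0, 0, 0, 0.065, -0.2], [-40, 0, 0, 0, 0, 0.065, -0.2]], "grip_force": 60}}

```text
t: 1.2
tcp_pos: [0.5667, 0.2886, 0.2595]
tool_rot: [0.533, 0.846, -0.001, -0.001]
force: [-0.2, 0.5, -0.2]
finger_gap: 0.399
```

Request:
{"method": "servo_tool", "body": {"motion": [[-29, -26, 0, 0, 0, 0.04, -0.2], [-30, -25, 0, 0, 0, 0.04, -0.2], [-31, -23, 0, 0, 0, 0.04, -0.2], [-32, -22, 0, 0, 0, 0.04, -0.2], [-33, -20, 0, 0, 0, 0.04, -0.2], [-34, -19, 0, 0, 0, 0.04, -0.2], [-34, -18, 0, 0, 0, 0.04, -0.2], [-35, -17, 0, 0, 0, 0.04, -0.2], [-36, -15, 0, 0, 0, 0.04, -0.2], [-36, -14, 0, 0, 0, 0.04, -0.2], [-37, -12, 0, 0, 0, 0.03, -0.2], [-37, -11, 0, 0, 0, 0.02, -0.2]]}}

```text
t: 2.2
tcp_pos: [0.4327, -0.1787, 0.2577]
tool_rot: [0.718, 0.696, 0.001, 0.002]
force: [1.2, -1.0, -0.5]
finger_gap: 0.404
```

Request:
{"method": "servo_tool", "body": {"motion": [[-30, -10, 20, 0, 0, -0.03, -0.2], [0, 0, 35, 0, 0, 0, -0.2], [0, 0, 35, 0, 0, 0, -0.2], [0, 0, 35, 0, 0, 0, -0.2], [0, 0, 0, 0, 0, 0, -0.2], [0, 0, 0, 0, 0, 0, -0.2]]}}

```text
t: 2.7
tcp_pos: [0.4232, -0.2248, 0.1317]
tool_rot: [0.712, 0.702, 0.0, 0.009]
force: [0.0, 0.1, 0.3]
finger_gap: 0.4
```

```bash
python3 - <<'E'
from h import *
t=manip.snapshot("top");s=manip.snapshot("scene")
print(manip.sense())
crop(t,285,225,100,100,5,"pics/t2.png"); crop(s,225,200,130,120,5,"pics/s2.png")
E
python3 -c "
import cv2,numpy as np
a=cv2.imread('pics/t2.png');b=cv2.imread('pics/s2.png');b=b[:500]
cv2.imwrite('pics/c2.png',cv2.resize(np.hstack([a,b]),(800,348)))"
```

```text
{'t': 2.8, 'q': array([-7.20649038e-01,  4.88109579e-01,  1.90052477e+00, -1.33614422e-03,
        7.31473421e-01, -7.05693961e-01]), 'qd': array([ 7.28180546e-03, -3.34948740e-02, -1.49062060e-02,  2.29778428e-04,
       -9.30486656e-03, -9.81197633e-05]), 'tau': array([-3.13777439e-01, -3.37627208e+01, -1.02075273e+01, -1.56925956e-02,
       -8.37470521e-02,  1.94471869e-05]), 'tcp_pos': array([ 0.42374677, -0.22476534,  0.13306949]), 'tool_rot': array([7.11987588e-01, 7.02109732e-01, 3.24813483e-04, 1.07468113e-02]), 'force': array([ 0.19532856,  0.07061594, -0.16892837]), 'ft_torque': array([ 0.01402951, -0.01925343,  0.01017194]), 'finger_gap': 0.3989553840618119}
```

View pics/c2.png

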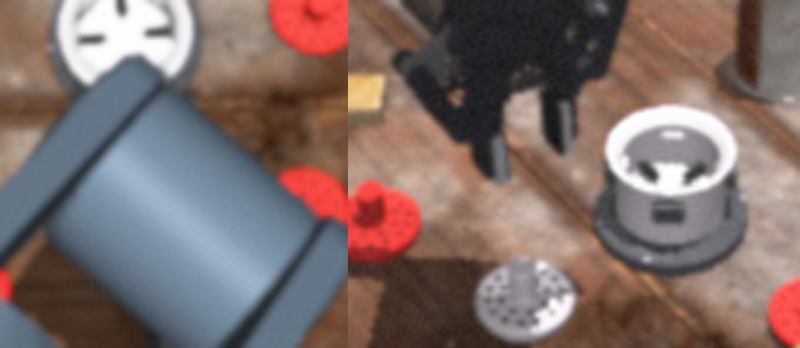

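```bash
cat > g.py <<'E'
from h import *
import sys
from scipy.spatial.transform import Rotation as R
s=manip.sense(); p=np.array([float(a) for a in sys.argv[1:4]])
T=R.from_quat(s["tool_rot"]); D=R.from_quat([2**-.5,2**-.5,0,0])
print("t",s["t"],"pos",s["tcp_pos"].round(4),"f",s["force"].round(1),"gap",round(s["finger_gap"],3))
print("shift mm",(T.inv().apply(p-s["tcp_pos"])*1000).round(1),"rot",(T.inv()*D).as_rotvec().round(4))
E
python3 g.py .4225 -.211 .06
python3 -c "
from h import *
import pickle
t,s=pickle.load(open('s0.pkl','rb'))
print(plane(s,275.1,275.6,.037))"
```

```text
t 2.8 pos [ 0.4237 -0.2248  0.1331] f [ 0.2  0.1 -0.2] gap 0.399
shift mm [14.8 -2.6 72.8] rot [ 0.0157  0.0147 -0.014 ]
[ 0.42401572 -0.21009174  0.037     ]
```

Request:
{"method": "servo_tool", "body": {"motion": [[8, -1, 24, 0.016, 0.015, -0.014, -0.2], [7, -1, 24, 0, 0, 0, -0.2], [0, 0, 16, 0, 0, 0, -0.2], [0, 0, 0, 0, 0, 0, -0.2], [0, 0, 0, 0, 0, 0, -0.2]]}}

```text
t: 3.22
tcp_pos: [0.4312, -0.2143, 0.0789]
tool_rot: [0.705, 0.709, 0.001, 0.013]
force: [-0.6, -0.1, -0.3]
finger_gap: 0.398
```

```bash
python3 g.py .4228 -.2105 .017
python3 - <<'E'
from h import *
s=manip.snapshot("scene")
crop(s,215,190,130,120,5,"pics/s3.png")
E
```

```text
t 3.2167 pos [ 0.4312 -0.2143  0.0789] f [-0.6 -0.1 -0.3] gap 0.398
shift mm [ 4.9 -9.6 61.6] rot [0.0199 0.0166 0.005 ]
```

View pics/s3.png

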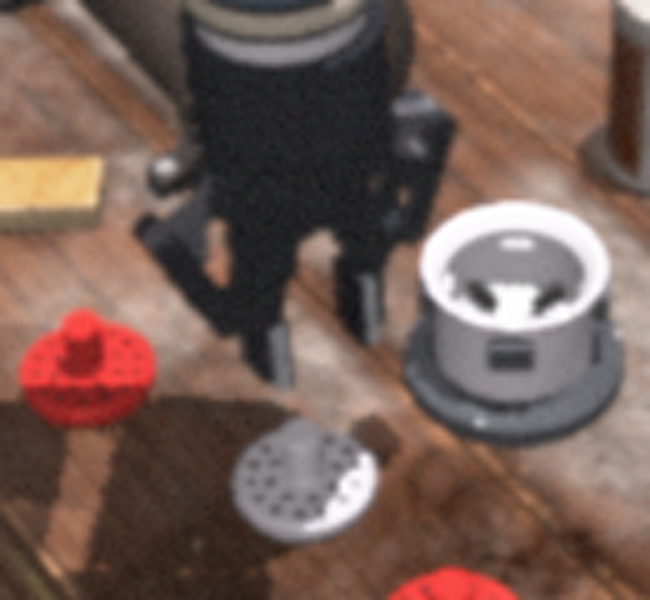

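Request:
{"method": "servo_tool", "body": {"motion": [[4, -9, 0, 0.02, 0.017, 0.005, -0.2], [0, 0, 20, 0.005, 0.005, 0, -0.2], [0, 0, 8, 0.003, 0.003, 0, -0.2], [0, 0, 0, 0, 0, 0, -0.2], [0, 0, 0, 0, 0, 0, -0.2]]}}

```text
t: 3.68
tcp_pos: [0.4251, -0.2129, 0.0577]
tool_rot: [0.707, 0.707, 0.001, -0.001]
force: [0.4, 0.3, 0.5]
finger_gap: 0.402
```

```bash
python3 g.py .4228 -.2105 .017
```

```text
t 3.6833 pos [ 0.4251 -0.2129  0.0577] f [0.4 0.3 0.5] gap 0.402
shift mm [ 2.4 -2.3 40.7] rot [ 0.     -0.0015  0.0003]
```

Request:
{"method": "servo_tool", "body": {"motion": [[2.5, -2.5, 6, 0, 0, 0, -0.2], [0, 0, 10, 0.003, 0.003, 0, -0.2], [0, 0, 10, 0.003, 0.003, 0, -0.2], [0, 0, 6, 0.002, 0.002, 0, -0.2], [0, 0, 0, 0, 0, 0, -0.2]]}}

```text
t: 4.1
tcp_pos: [0.4229, -0.2109, 0.025]
tool_rot: [0.707, 0.707, 0.001, -0.005]
force: [0.5, 0.3, 0.7]
finger_gap: 0.405
```

```bash
python3 g.py .4228 -.2105 .017
python3 - <<'E'
from h import *
s=manip.snapshot("scene")
crop(s,215,190,130,120,5,"pics/s4.png")
E
```

```text
t 4.1 pos [ 0.4229 -0.2109  0.025 ] f [0.5 0.3 0.7] gap 0.405
shift mm [ 0.3 -0.1  8. ] rot [-0.0061 -0.008  -0.    ]
```

View pics/s4.png

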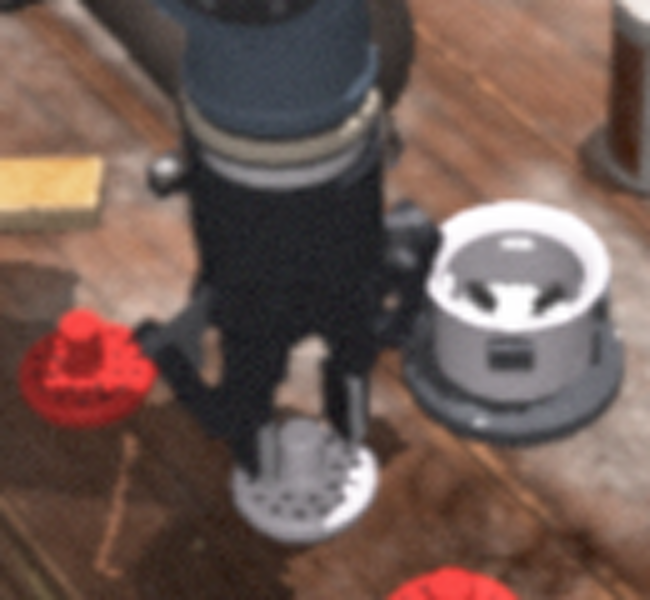

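Request:
{"method": "servo_tool", "body": {"motion": [[0, 0, 6, -0.006, -0.008, 0, -0.2], [0, 0, 1, 0, 0, 0, -0.3], [0, 0, 0, 0, 0, 0, -0.8], [0, 0, 0, 0, 0, 0, -1], [0, 0, 0, 0, 0, 0, -1], [0, 0, 0, 0, 0, 0, -1], [0, 0, 0, 0, 0, 0, -1]], "grip_force": 40}}

```text
t: 4.73
tcp_pos: [0.4232, -0.211, 0.0181]
tool_rot: [0.707, 0.707, -0.0, -0.0]
force: [0.4, 0.1, -1.0]
finger_gap: 0.192
```

```bash
python3 g.py .4228 -.2105 .017
python3 - <<'E'
from h import *
s=manip.snapshot("scene")
crop(s,215,190,130,120,5,"pics/s5.png")
E
```

```text
t 4.7333 pos [ 0.4232 -0.211   0.0181] f [ 0.4  0.1 -1. ] gap 0.192
shift mm [ 0.5 -0.4  1.1] rot [-0.0004 -0.0003  0.0002]
```

View pics/s5.png

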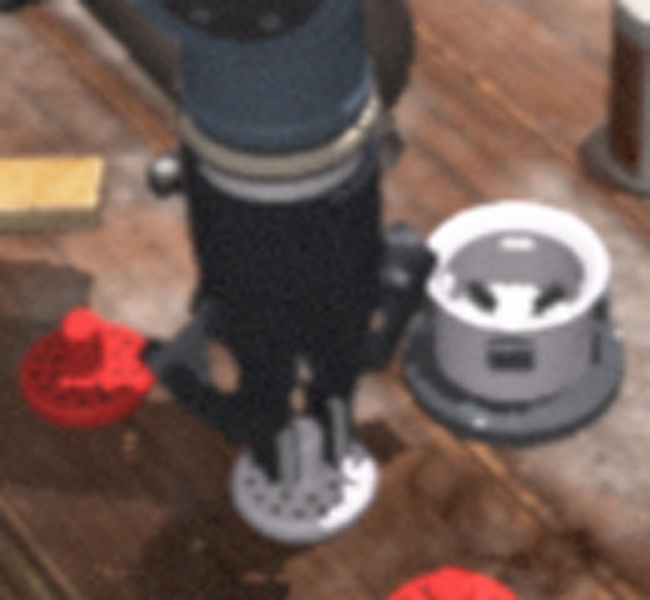

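Request:
{"method": "servo_tool", "body": {"motion": [[0, 0, -10, 0, 0, 0, -1], [0, 0, -30, 0, 0, 0, -1], [0, 0, -30, 0, 0, 0, -1], [0, 0, -25, 0, 0, 0, -1], [2, 25, -5, 0, 0, 0, -1], [3, 35, 0, 0, 0, 0, -1], [3, 30, 0, 0, 0, 0, -1], [0, 12, 0, 0, 0, 0, -1], [0, 0, 0, 0, 0, 0, -1], [0, 0, 0, 0, 0, 0, -1]]}}

```text
t: 5.62
tcp_pos: [0.527, -0.2008, 0.1293]
tool_rot: [0.708, 0.707, 0.001, -0.001]
force: [0.2, 0.8, -1.2]
finger_gap: 0.196
```

```bash
python3 g.py .5398 -.2030 .1
python3 - <<'E'
from h import *
s=manip.snapshot("scene")
crop(s,235,160,150,130,5,"pics/s6.png")
E
```

```text
t 5.6167 pos [ 0.527  -0.2008  0.1293] f [ 0.2  0.8 -1.2] gap 0.196
shift mm [-2.2 12.8 29.3] rot [ 0.0003 -0.0019 -0.0016]
```

View pics/s6.png

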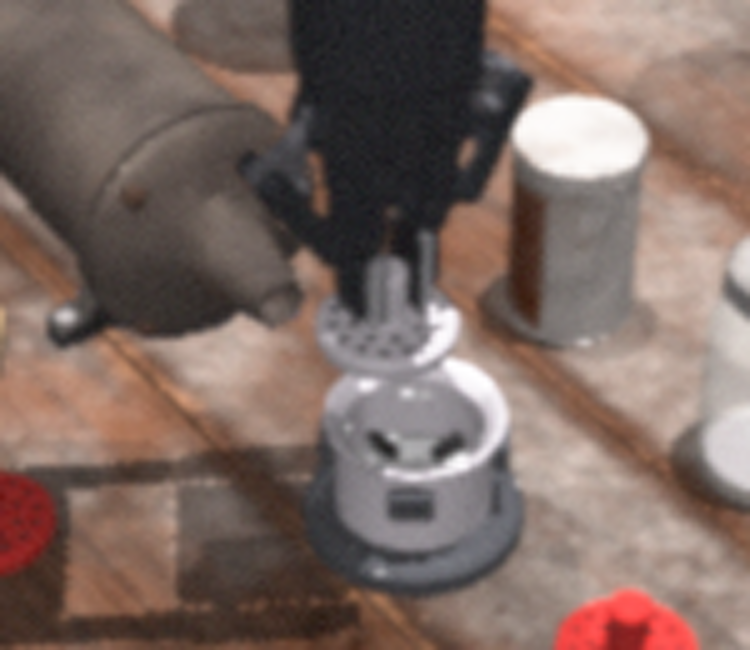

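Request:
{"method": "servo_tool", "body": {"motion": [[-2, 12, 4, 0, 0, 0, -1], [0, 0, 10, 0, 0, 0, -1], [0, 0, 10, 0, 0, 0, -1], [0, 0, 2, 0, 0, 0, -1], [0, 0, 0, 0, 0, 0, -1], [0, 0, 0, 0, 0, 0, -1]]}}

```text
t: 6.17
tcp_pos: [0.529, -0.2008, 0.0998]
tool_rot: [0.709, 0.705, -0.001, -0.007]
force: [0.1, -0.1, -0.5]
finger_gap: 0.189
```

```bash
python3 g.py .5398 -.2030 .0651
python3 - <<'E'
from h import *
s=manip.snapshot("scene")
crop(s,255,180,110,100,6,"pics/s7.png")
t=manip.snapshot("top")
crop(t,270,180,100,100,6,"pics/t7.png")
E
```

```text
t 6.1667 pos [ 0.529  -0.2008  0.0998] f [ 0.1 -0.1 -0.5] gap 0.189
shift mm [-2.5 11.2 34.5] rot [-0.0119 -0.0083 -0.0051]
```

View pics/s7.png

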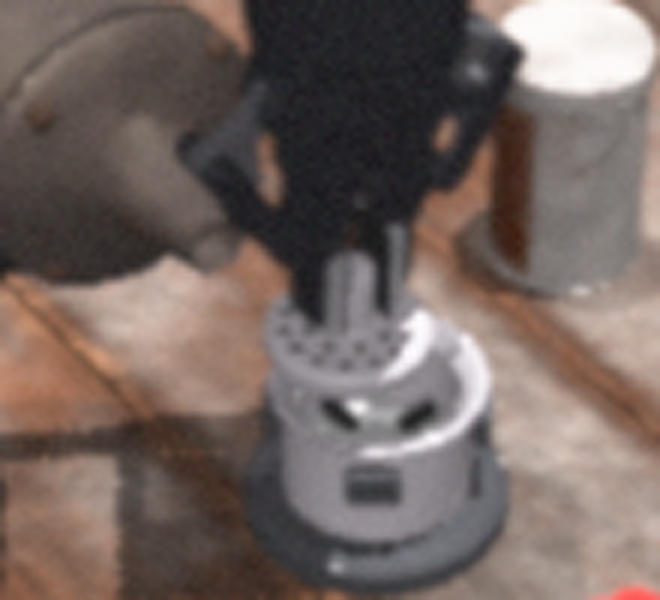

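View pics/t7.png

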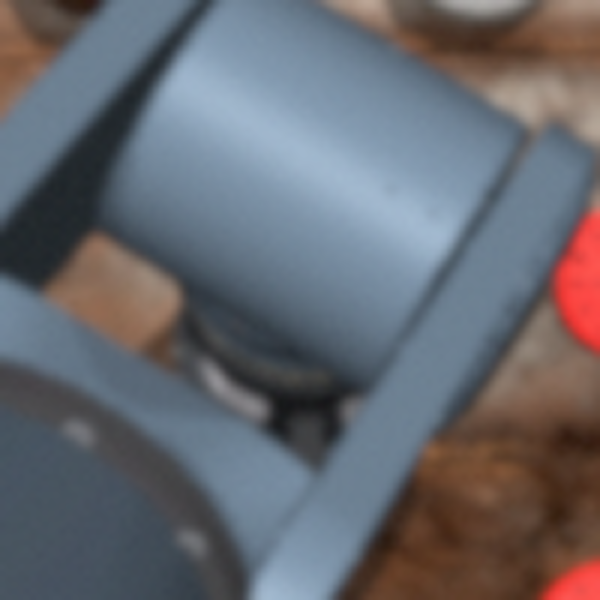

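Request:
{"method": "servo_tool", "body": {"motion": [[-2, 10, 0, -0.01, -0.008, -0.005, -1], [-1, 6, 0, 0, 0, 0, -1], [0, 2, 0, 0, 0, 0, -1], [0, 0, 0, 0, 0, 0, -1], [0, 0, 0, 0, 0, 0, -1]]}}

```text
t: 6.68
tcp_pos: [0.5508, -0.205, 0.1013]
tool_rot: [0.707, 0.707, 0.0, 0.002]
force: [-0.0, -1.0, -0.7]
finger_gap: 0.192
```

```bash
python3 g.py .5398 -.2035 .0651
```

```text
t 6.6833 pos [ 0.5508 -0.205   0.1013] f [-0.  -1.  -0.7] gap 0.192
shift mm [  1.7 -11.1  36.2] rot [0.0034 0.003  0.0005]
```

Request:
{"method": "servo_tool", "body": {"motion": [[1, -5, 0, 0.003, 0.003, 0, -1], [0.5, -4, 0, 0, 0, 0, -1], [0, 0, 0, 0, 0, 0, -1], [0, 0, 0, 0, 0, 0, -1], [0, 0, 0, 0, 0, 0, -1]]}}

```text
t: 7.1
tcp_pos: [0.5402, -0.2029, 0.1015]
tool_rot: [0.707, 0.707, -0.0, -0.001]
force: [-0.7, 0.7, -2.0]
finger_gap: 0.196
```

```bash
python3 g.py .5398 -.2035 .0651
```

```text
t 7.1 pos [ 0.5402 -0.2029  0.1015] f [-0.7  0.7 -2. ] gap 0.196
shift mm [-0.6 -0.3 36.4] rot [-0.0008 -0.0007  0.001 ]
```

Request:
{"method": "servo_tool", "body": {"motion": [[-0.5, 0, 6, 0, 0, 0, -1], [0, 0, 6, 0, 0, 0, -1], [0, 0, 4, 0, 0, 0, -1], [0, 0, 0, 0, 0, 0, -1], [0, 0, 0, 0, 0, 0, -1]]}}

```text
t: 7.52
tcp_pos: [0.5399, -0.2035, 0.0835]
tool_rot: [0.707, 0.707, -0.0, -0.001]
force: [-0.3, 0.1, -1.1]
finger_gap: 0.192
```

```bash
python3 g.py .5398 -.2035 .0651
python3 - <<'E'
from h import *
s=manip.snapshot("scene")
crop(s,265,190,100,90,7,"pics/s8.png")
E
```

```text
t 7.5167 pos [ 0.5399 -0.2035  0.0835] f [-0.3  0.1 -1.1] gap 0.192
shift mm [ 0.  -0.1 18.4] rot [-0.0012 -0.001   0.0006]
```

View pics/s8.png

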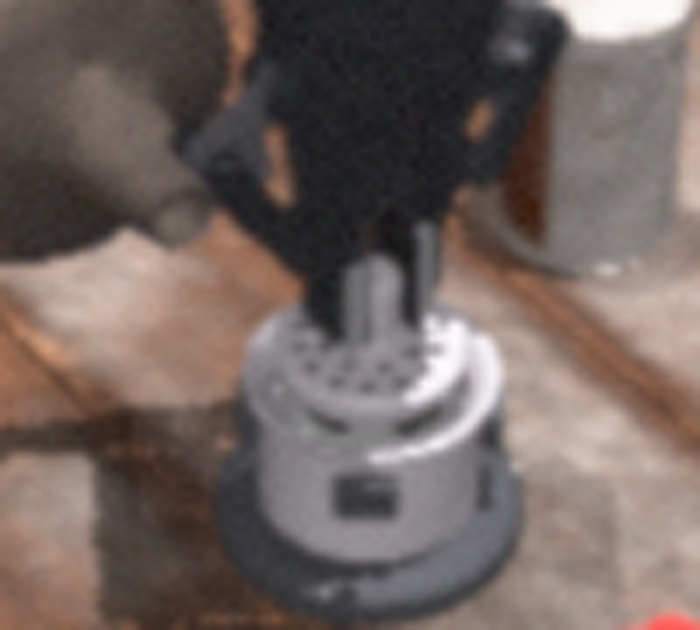

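Request:
{"method": "servo_tool", "body": {"motion": [[0, 0, 3, 0, 0, 0, -1], [0, 0, 3, 0, 0, 0, -1], [0, 0, 2, 0, 0, 0, -1], [0, 0, 1, 0, 0, 0, -1], [0, 0, 0, 0, 0, 0, -1]]}}

```text
t: 7.98
tcp_pos: [0.5402, -0.2036, 0.0736]
tool_rot: [0.707, 0.707, -0.0, -0.001]
force: [-0.4, 0.1, -0.5]
finger_gap: 0.189
```

```bash
python3 g.py .5398 -.2035 .0651
```

```text
t 7.9833 pos [ 0.5402 -0.2036  0.0736] f [-0.4  0.1 -0.5] gap 0.189
shift mm [ 0.  -0.4  8.5] rot [-0.0009 -0.0008  0.0007]
```

Request:
{"method": "servo_tool", "body": {"motion": [[0, 0, 2, 0, 0, 0, -1], [0, 0, 2, 0, 0, 0, -1], [0, 0, 1, 0, 0, 0, -1], [0, 0, 0, 0, 0, 0, -1]]}}

```text
t: 8.32
tcp_pos: [0.5403, -0.2036, 0.0683]
tool_rot: [0.707, 0.707, 0.0, -0.0]
force: [0.4, -0.0, -1.1]
finger_gap: 0.188
```

```bash
python3 g.py .5398 -.2035 .0651
```

```text
t 8.3167 pos [ 0.5403 -0.2036  0.0683] f [ 0.4 -0.  -1.1] gap 0.188
shift mm [ 0.1 -0.5  3.2] rot [-0.0005 -0.0005  0.0008]
```

Request:
{"method": "servo_tool", "body": {"motion": [[0, 0, 1, 0, 0, 0, -1], [0, 0, 1, 0, 0, 0, -1], [0, 0, 0, 0, 0, 0, -1], [0, 0, 0, 0, 0, 0, -1]]}}

```text
t: 8.65
tcp_pos: [0.5404, -0.2037, 0.0661]
tool_rot: [0.707, 0.707, 0.0, -0.0]
force: [-0.5, 0.1, -0.8]
finger_gap: 0.194
```

```bash
python3 g.py .5398 -.2035 .0651
python3 - <<'E'
from h import *
s=manip.snapshot("scene")
crop(s,265,190,100,90,7,"pics/s9.png")
E
```

```text
t 8.65 pos [ 0.5404 -0.2037  0.0661] f [-0.5  0.1 -0.8] gap 0.194
shift mm [ 0.2 -0.6  1. ] rot [-0.0003 -0.0005  0.0007]
```

View pics/s9.png

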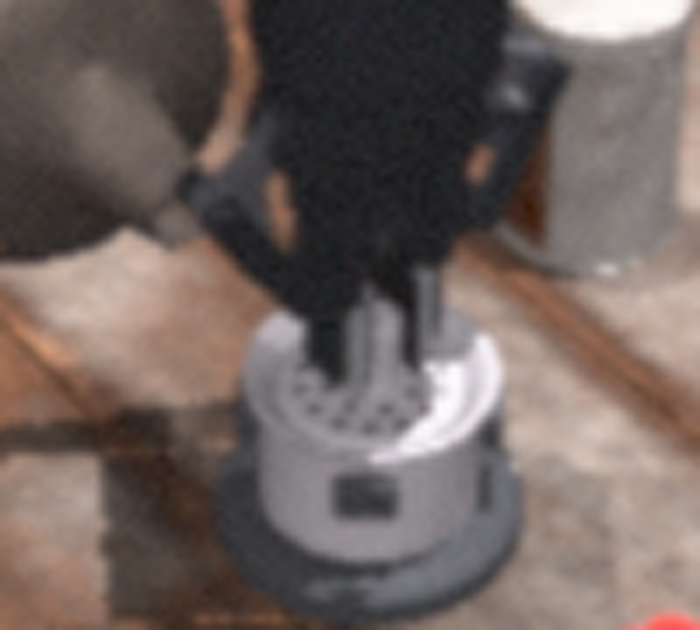

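Request:
{"method": "servo_tool", "body": {"motion": [[0, 0, 0.5, 0, 0, 0, -1], [0, 0, 0, 0, 0, 0, -1], [0, 0, 0, 0, 0, 0, -0.55], [0, 0, 0, 0, 0, 0, -0.4], [0, 0, 0, 0, 0, 0, -0.2], [0, 0, 0, 0, 0, 0, -0.2], [0, 0, 0, 0, 0, 0, -0.2]]}}

```text
t: 9.28
tcp_pos: [0.5411, -0.2041, 0.0664]
tool_rot: [0.707, 0.707, 0.0, 0.001]
force: [-0.3, -0.2, -0.6]
finger_gap: 0.398
```

```bash
python3 g.py .5398 -.2035 .15
```

```text
t 9.2833 pos [ 0.5411 -0.2041  0.0664] f [-0.3 -0.2 -0.6] gap 0.398
shift mm [  0.5  -1.2 -83.6] rot [0.0014 0.0006 0.0008]
```

Request:
{"method": "servo_tool", "body": {"motion": [[0, 0, -15, 0, 0, 0, -0.2], [0, 0, -35, 0, 0, 0, -0.2], [0, 0, -35, 0, 0, 0, 0], [0, 0, -35, 0, 0, 0, 0.3], [-20, -7, -10, 0, 0, 0, 0.3], [-38, -12, 0, 0, 0, 0, 0.3], [-38, -12, 0, 0, 0, 0, 0.3], [-38, -12, 0, 0, 0, 0, 0.3], [-38, -12, 0, 0, 0, 0, 0.3], [-25, -6, 0, 0, 0, 0, 0.3], [0, 0, 0, 0, 0, 0, 0.3], [0, 0, 0, 0, 0, 0, 0.3]]}}

```text
t: 10.28
tcp_pos: [0.4781, -0.4089, 0.2041]
tool_rot: [0.705, 0.709, -0.001, 0.002]
force: [-0.6, 0.6, -0.2]
finger_gap: 0.654
```

```bash
python3 g.py .475 -.419 .15
python3 - <<'E'
from h import *
s=manip.snapshot("scene");t=manip.snapshot("top")
import pickle;pickle.dump((t,s),open("s1.pkl","wb"))
crop(s,285,200,65,80,6,"pics/a.png")
crop(t,285,200,70,80,6,"pics/b.png")
a=cv2.imread("pics/a.png");b=cv2.imread("pics/b.png");cv2.imwrite("pics/c10.png",cv2.resize(np.hstack([a,b]),(800,474)))
cv2.imwrite("pics/s10.png",s["frame"][:,:,::-1])
E
```

```text
t 10.2833 pos [ 0.4781 -0.4089  0.2041] f [-0.6  0.6 -0.2] gap 0.654
shift mm [-9.9 -3.3 54.1] rot [0.0022 0.0047 0.0058]
```

View pics/c10.png

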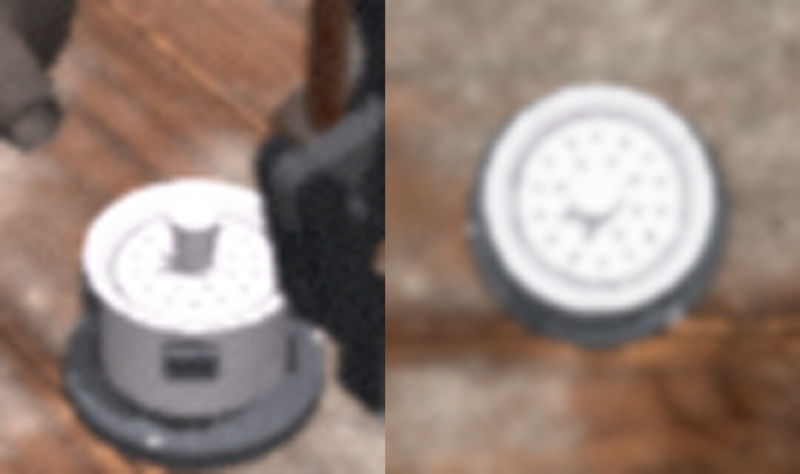

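View pics/s10.png

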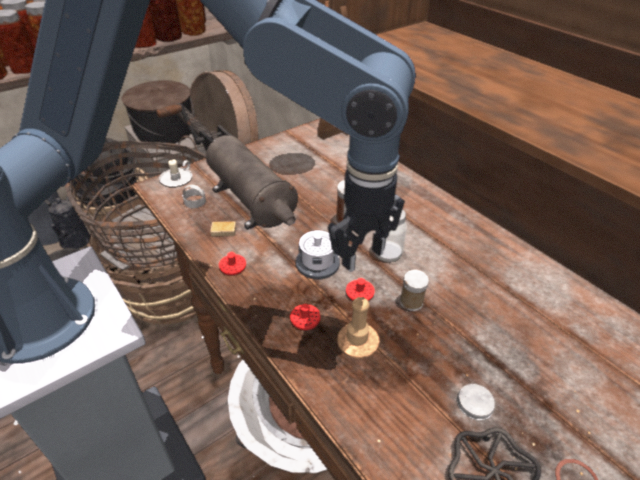

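```bash
python3 - <<'E'
from h import *
import pickle
t,s=pickle.load(open('s0.pkl','rb'))
def hed(S,box,thr,name,k=6):
    x0,y0,x1,y1=box
    v=cv2.resize(S["frame"][y0:y1,x0:x1].min(axis=2) if 0 else cv2.cvtColor(S["frame"],cv2.COLOR_RGB2GRAY)[y0:y1,x0:x1],None,fx=k,fy=k,interpolation=cv2.INTER_CUBIC)
    cv2.imwrite(f"pics/{name}.png",cv2.resize(cv2.cvtColor(S["frame"][y0:y1,x0:x1],cv2.COLOR_RGB2BGR),None,fx=12,fy=12,interpolation=cv2.INTER_CUBIC))
hed(t,(400,240,440,285),0,"ht"); hed(s,(335,290,385,360),0,"hs")
a=cv2.imread("pics/ht.png");b=cv2.imread("pics/hs.png")
b=cv2.resize(b,None,fx=540/840,fy=540/840)
print(a.shape,b.shape); cv2.imwrite("pics/hh.png",np.hstack([cv2.resize(a,(400,450)),cv2.resize(b[:540],(int(b.shape[1]*450/540),450))]))
for P in [(425.8,259.8)]:
  for Q in [(360.6,303)]:
    print(tri(t,P,s,Q),plane(t,*P,.111),plane(s,*Q,.111))
c=[.475,-.419]
for z in(.006,.036,.074,.111): print(z,np.round(proj(t,c+[z]),1),np.round(proj(s,c+[z]),1))
E
```

```text
(540, 480, 3) (540, 386, 3)
(array([ 0.47669355, -0.41445322,  0.10604392]), np.float64(0.0010586313865537122)) [ 0.47593488 -0.41302716  0.111     ] [ 0.4741458  -0.41770436  0.111     ]
0.006 [418.  263.3] [357.6 339.1]
0.036 [420.8 262.5] [358.6 329.4]
0.074 [424.7 261.4] [360.  316.5]
0.111 [428.8 260.2] [361.4 303.2]
```

View pics/hh.png

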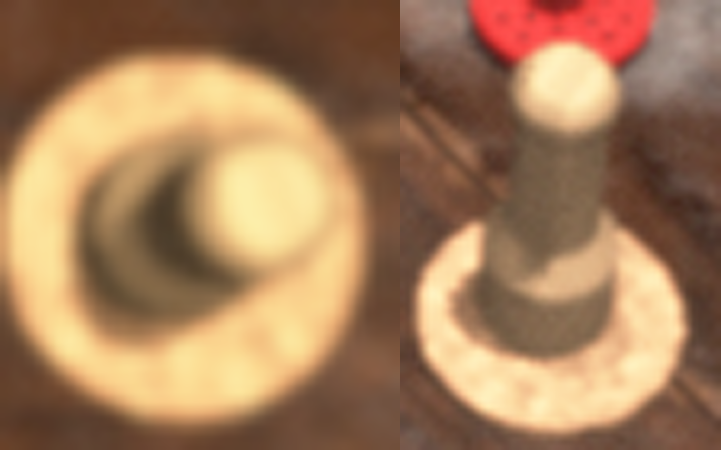

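```bash
python3 g.py .4767 -.4145 .055
```

```text
t 10.3833 pos [ 0.4787 -0.4076  0.2041] f [0.  0.2 0. ] gap 0.65
shift mm [ -6.2  -2.3 149.1] rot [0.002  0.0046 0.0078]
```

Request:
{"method": "servo_tool", "body": {"motion": [[-3, -1, 8, 0.002, 0.004, 0.006, 0.2], [-2, -1, 14, 0, 0, 0, 0.2], [0, 0, 14, 0, 0, 0, 0.2], [0, 0, 14, 0, 0, 0, 0.2], [0, 0, 8, 0, 0, 0, 0.2], [0, 0, 0, 0, 0, 0, 0.2], [0, 0, 0, 0, 0, 0, 0.2]]}}

```text
t: 10.97
tcp_pos: [0.4797, -0.4024, 0.1419]
tool_rot: [0.703, 0.712, 0.001, -0.003]
force: [-0.8, 0.5, 0.4]
finger_gap: 0.598
```

```bash
python3 g.py .4767 -.4145 .055
python3 - <<'E'
from h import *
s=manip.snapshot("scene")
crop(s,310,240,100,110,6,"pics/s11.png")
E
```

```text
t 10.9667 pos [ 0.4797 -0.4024  0.1419] f [-0.8  0.5  0.4] gap 0.598
shift mm [-12.5  -3.   86.9] rot [-0.0024 -0.0051  0.0126]
```

View pics/s11.png

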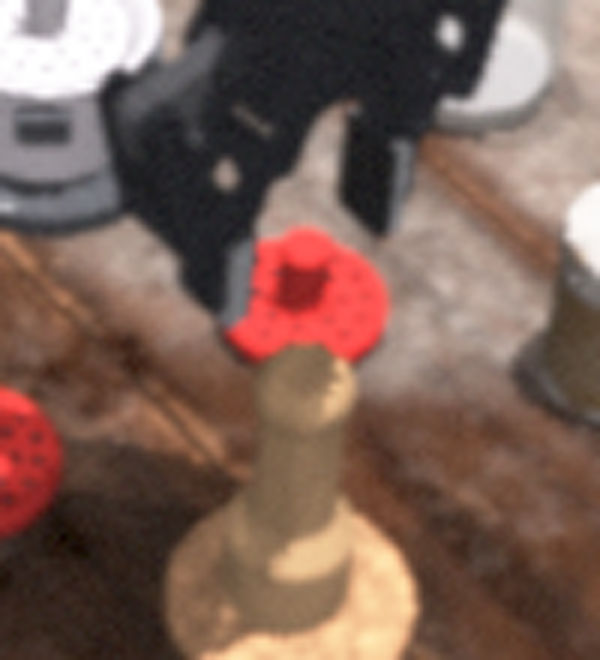

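Request:
{"method": "servo_tool", "body": {"motion": [[-6, -1, 0, -0.002, -0.005, 0.012, 0.2], [-6, -2, 0, 0, 0, 0, 0.2], [0, 0, 0, 0, 0, 0, 0.2], [0, 0, 0, 0, 0, 0, 0.2], [0, 0, 0, 0, 0, 0, 0.2]]}}

```text
t: 11.43
tcp_pos: [0.478, -0.4169, 0.145]
tool_rot: [0.707, 0.707, -0.001, 0.003]
force: [0.1, -0.2, -1.2]
finger_gap: 0.598
```

```bash
python3 g.py .4767 -.4145 .055
```

```text
t 11.4333 pos [ 0.478  -0.4169  0.145 ] f [ 0.1 -0.2 -1.2] gap 0.598
shift mm [ 2.8 -1.6 90. ] rot [0.0034 0.005  0.    ]
```

Request:
{"method": "servo_tool", "body": {"motion": [[1.5, -1, 8, 0.003, 0.005, 0, 0.2], [1, 0, 10, 0, 0, 0, 0.2], [0, 0, 10, 0, 0, 0, 0.2], [0, 0, 8, 0, 0, 0, 0.2], [0, 0, 4, 0, 0, 0, 0.2], [0, 0, 0, 0, 0, 0, 0.2], [0, 0, 0, 0, 0, 0, 0.2]]}}

```text
t: 12.02
tcp_pos: [0.4762, -0.4137, 0.0998]
tool_rot: [0.707, 0.707, 0.0, -0.001]
force: [-0.7, -0.9, 0.8]
finger_gap: 0.597
```

```bash
python3 g.py .4767 -.4145 .055
python3 - <<'E'
from h import *
s=manip.snapshot("scene")
crop(s,310,240,100,110,5,"pics/s12.png")
E
```

```text
t 12.0167 pos [ 0.4762 -0.4137  0.0998] f [-0.7 -0.9  0.8] gap 0.597
shift mm [-1.   0.6 44.8] rot [-0.0012 -0.0023 -0.0007]
```

View pics/s12.png

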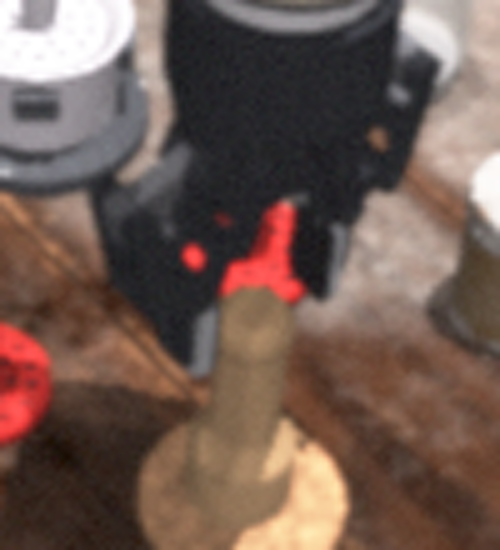

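Head sits midway between the fingers in view (about px 255,310 between 200 and 335). Descend.

Request:
{"method": "servo_tool", "body": {"motion": [[-0.5, 0, 6, 0, 0, 0, 0.2], [0, 0, 9, 0, 0, 0, 0.2], [0, 0, 9, 0, 0, 0, 0.2], [0, 0, 9, 0, 0, 0, 0.2], [0, 0, 5, 0, 0, 0, 0.2], [0, 0, 0, 0, 0, 0, 0.2], [0, 0, 0, 0, 0, 0, 0.2]]}}

```text
t: 12.65
tcp_pos: [0.4766, -0.4145, 0.0581]
tool_rot: [0.707, 0.707, 0.0, -0.001]
force: [0.3, -0.2, -0.0]
finger_gap: 0.6
```

```bash
python3 g.py .4767 -.4145 .055
python3 - <<'E'
from h import *
s=manip.snapshot("scene")
crop(s,310,240,100,110,5,"pics/s13.png")
E
```

```text
t 12.65 pos [ 0.4766 -0.4145  0.0581] f [ 0.3 -0.2 -0. ] gap 0.6
shift mm [-0.   0.1  3.1] rot [-0.0004 -0.0014 -0.0005]
```

View pics/s13.png

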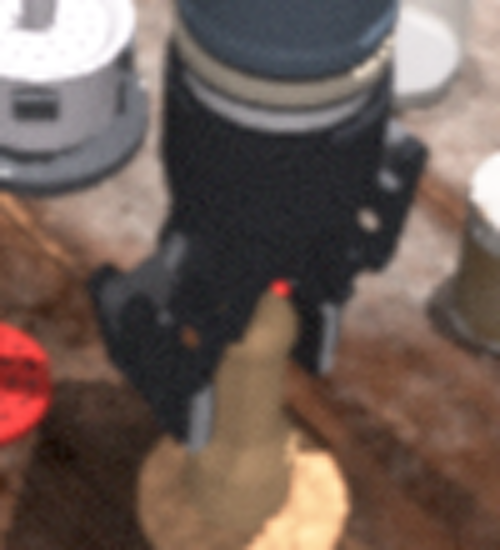

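Request:
{"method": "servo_tool", "body": {"motion": [[0, 0, 2, 0, 0, 0, 0.1], [0, 0, 1, 0, 0, 0, -0.1], [0, 0, 0, 0, 0, 0, -0.25], [0, 0, 0, 0, 0, 0, -0.35], [0, 0, 0, 0, 0, 0, -0.5], [0, 0, 0, 0, 0, 0, -0.8], [0, 0, 0, 0, 0, 0, -1], [0, 0, 0, 0, 0, 0, -1], [0, 0, 0, 0, 0, 0, -1]], "grip_force": 100}}

```text
t: 13.45
tcp_pos: [0.4771, -0.415, 0.056]
tool_rot: [0.707, 0.707, 0.0, 0.001]
force: [0.5, 0.0, -1.5]
finger_gap: 0.301
```

```bash
python3 g.py .4767 -.4145 .055
```

```text
t 13.45 pos [ 0.4771 -0.415   0.056 ] f [ 0.5  0.  -1.5] gap 0.301
shift mm [ 0.5 -0.4  1. ] rot [ 0.0011  0.0004 -0.0004]
```

Request:
{"method": "servo_tool", "body": {"motion": [[0, 0, -8, 0, 0, 0, -1], [0, 0, -25, 0, 0, 0, -1], [0, 0, -30, 0, 0, 0, -1], [0, 0, -30, 0, 0, 0, -1], [0, 0, -18, 0, 0, 0, -1], [0, 0, 0, 0, 0, 0, -1], [0, 0, 0, 0, 0, 0, -1], [0, 0, 0, 0, 0, 0, -1]]}}

```text
t: 14.12
tcp_pos: [0.4751, -0.4128, 0.1708]
tool_rot: [0.707, 0.707, 0.001, -0.003]
force: [-0.2, -1.0, -1.9]
finger_gap: 0.3
```

```bash
python3 g.py .5398 -.203 .175
python3 - <<'E'
from h import *
s=manip.snapshot("scene");t=manip.snapshot("top")
cv2.imwrite("pics/s14.png",s["frame"][:,:,::-1])
crop(s,310,200,100,140,5,"pics/s14c.png")
E
```

```text
t 14.1167 pos [ 0.4751 -0.4128  0.1708] f [-0.2 -1.  -1.9] gap 0.3
shift mm [209.9  64.6  -3.3] rot [-0.0038 -0.0054 -0.0005]
```

View pics/s14c.png

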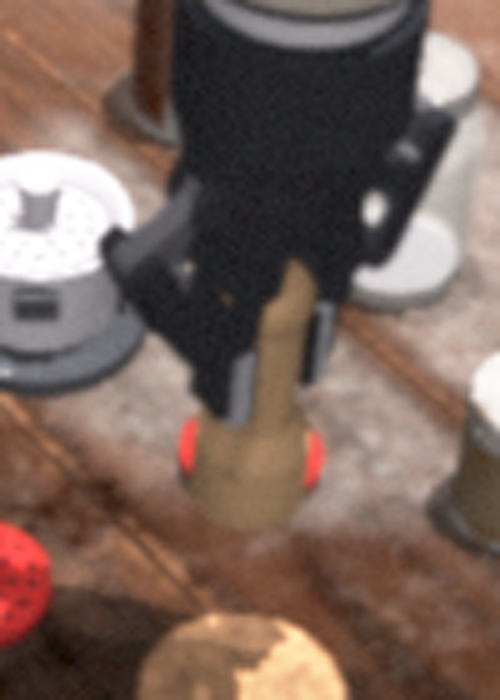

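Request:
{"method": "servo_tool", "body": {"motion": [[15, 5, 0, -0.003, -0.005, 0, -1], [28, 9, 0, 0, 0, 0, -1], [36, 11, 0, 0, 0, 0, -1], [36, 11, 0, 0, 0, 0, -1], [36, 11, 0, 0, 0, 0, -1], [26, 8, 0, 0, 0, 0, -1], [14, 4, 0, 0, 0, 0, -1], [6, 2, 0, 0, 0, 0, -1], [0, 0, 0, 0, 0, 0, -1], [0, 0, 0, 0, 0, 0, -1], [0, 0, 0, 0, 0, 0, -1]]}}

```text
t: 15.13
tcp_pos: [0.5307, -0.1978, 0.1555]
tool_rot: [0.708, 0.706, -0.002, -0.015]
force: [0.1, 0.4, -2.5]
finger_gap: 0.303
```

```bash
python3 g.py .5398 -.203 .155
python3 - <<'E'
from h import *
s=manip.snapshot("scene")
print("expected old",proj(s,[.4751,-.4128,.1208]))
crop(s,265,160,110,110,6,"pics/s15.png")
E
```

```text
t 15.1333 pos [ 0.5307 -0.1978  0.1555] f [ 0.1  0.4 -2.5] gap 0.303
shift mm [-5.2  9.1  0.2] rot [-0.024  -0.0191 -0.004 ]
expected old (np.float64(359.58400836955053), np.float64(297.4003460530211))
```

View pics/s15.png

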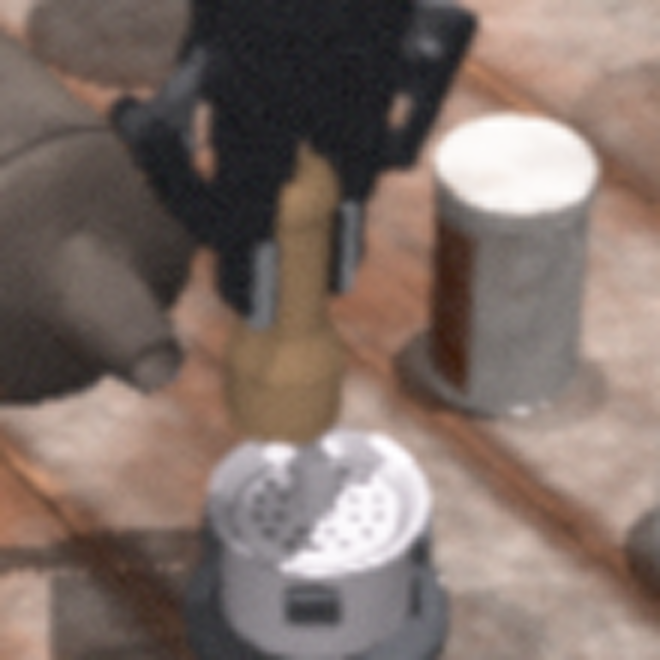

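Request:
{"method": "servo_tool", "body": {"motion": [[-2.5, 5, 0, -0.015, -0.01, -0.004, -1], [-1.5, 3, 0, -0.005, -0.005, 0, -1], [0, 0, 0, 0, 0, 0, -1], [0, 0, 0, 0, 0, 0, -1], [0, 0, 0, 0, 0, 0, -1]]}}

```text
t: 15.6
tcp_pos: [0.5391, -0.2078, 0.1553]
tool_rot: [0.71, 0.705, 0.0, -0.0]
force: [0.6, -0.2, -2.0]
finger_gap: 0.296
```

```bash
python3 g.py .5398 -.203 .145
```

```text
t 15.6 pos [ 0.5391 -0.2078  0.1553] f [ 0.6 -0.2 -2. ] gap 0.296
shift mm [ 4.8  0.6 10.3] rot [-0.0003 -0.0007 -0.0069]
```

Request:
{"method": "servo_tool", "body": {"motion": [[2.5, 0.5, 3, 0, 0, -0.004, -1], [1.5, 0, 3, 0, 0, -0.002, -1], [0, 0, 2, 0, 0, 0, -1], [0, 0, 0, 0, 0, 0, -1], [0, 0, 0, 0, 0, 0, -1]]}}

```text
t: 16.02
tcp_pos: [0.5394, -0.2037, 0.1464]
tool_rot: [0.708, 0.707, 0.0, -0.001]
force: [0.0, 0.1, -2.1]
finger_gap: 0.305
```

```bash
python3 g.py .5398 -.203 .135
python3 - <<'E'
from h import *
s=manip.snapshot("scene")
crop(s,265,170,110,100,7,"pics/s16.png")
for z in (.096,.084): print(proj(s,[.5398,-.203,z]))
E
```

```text
t 16.0167 pos [ 0.5394 -0.2037  0.1464] f [ 0.   0.1 -2.1] gap 0.305
shift mm [ 0.7  0.4 11.4] rot [-0.0006 -0.0009 -0.0011]
(np.float64(317.7554886039293), np.float64(231.0588512527796))
(np.float64(317.6997004876633), np.float64(235.2886310771248))
```

View pics/s16.png

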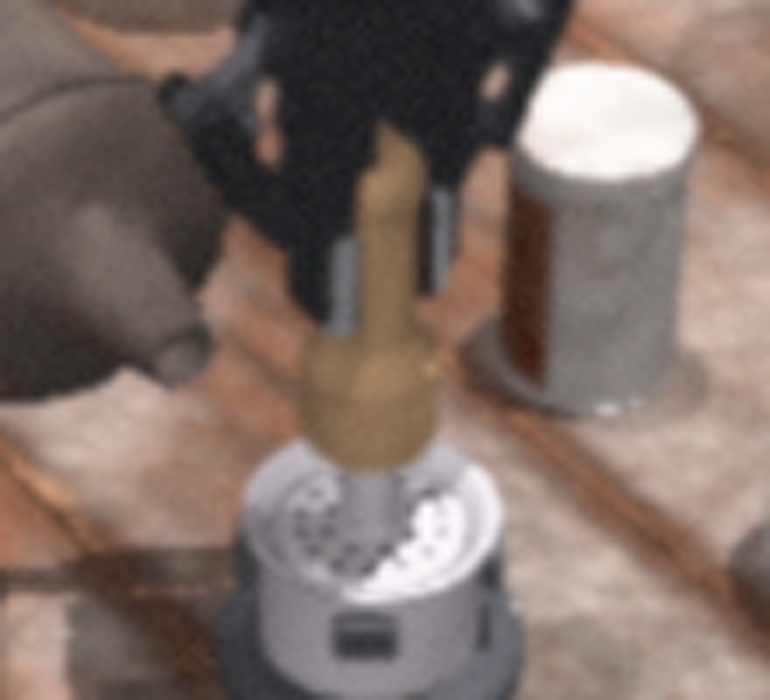

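Request:
{"method": "servo_tool", "body": {"motion": [[0.5, 0.3, 3, 0, 0, 0, -1], [0, 0, 3, 0, 0, 0, -1], [0, 0, 2, 0, 0, 0, -1], [0, 0, 1, 0, 0, 0, -1], [0, 0, 0, 0, 0, 0, -1]]}}

```text
t: 16.48
tcp_pos: [0.5398, -0.203, 0.1365]
tool_rot: [0.707, 0.707, 0.0, -0.0]
force: [0.3, -0.4, -2.2]
finger_gap: 0.3
```

```bash
python3 g.py .5398 -.203 .130
python3 - <<'E'
from h import *
s=manip.snapshot("scene")
crop(s,265,170,110,100,6,"pics/s17.png")
E
```

```text
t 16.4833 pos [ 0.5398 -0.203   0.1365] f [ 0.3 -0.4 -2.2] gap 0.3
shift mm [-0.  -0.   6.5] rot [-0.0005 -0.0008 -0.0007]
```

View pics/s17.png

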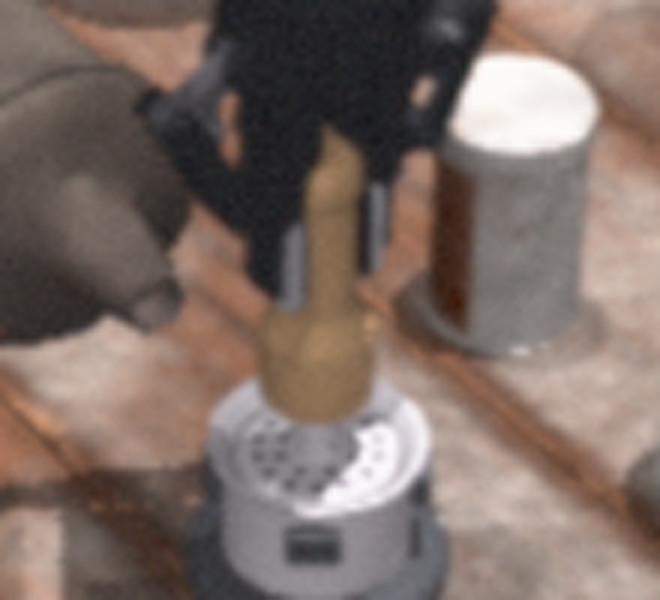

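Request:
{"method": "servo_tool", "body": {"motion": [[0, 0, 1, 0, 0, 0, -1], [0, 0, 1, 0, 0, 0, -1], [0, 0, 1, 0, 0, 0, -1], [0, 0, 0, 0, 0, 0, -1]]}}

```text
t: 16.87
tcp_pos: [0.54, -0.2032, 0.1335]
tool_rot: [0.707, 0.707, 0.0, -0.0]
force: [-0.5, -0.6, -1.1]
finger_gap: 0.299
```

Request:
{"method": "servo_tool", "body": {"motion": [[0, 0, 1, 0, 0, 0, -1], [0, 0, 1, 0, 0, 0, -1], [0, 0, 0.5, 0, 0, 0, -1], [0, 0, 0, 0, 0, 0, -1]]}}

```text
t: 17.2
tcp_pos: [0.5401, -0.2033, 0.1308]
tool_rot: [0.707, 0.707, 0.0, -0.0]
force: [0.6, 0.4, -2.2]
finger_gap: 0.298
```

Request:
{"method": "servo_tool", "body": {"motion": [[0, 0, 1, 0, 0, 0, -1], [0, 0, 0.7, 0, 0, 0, -1], [0, 0, 0.3, 0, 0, 0, -1]]}}

```text
t: 17.45
tcp_pos: [0.5402, -0.2033, 0.1288]
tool_rot: [0.707, 0.707, 0.0, 0.0]
force: [0.1, -0.1, -1.1]
finger_gap: 0.302
```

Request:
{"method": "servo_tool", "body": {"motion": [[0, 0, 1, 0, 0, 0, -1], [0, 0, 0.7, 0, 0, 0, -1], [0, 0, 0.3, 0, 0, 0, -1]]}}

```text
t: 17.7
tcp_pos: [0.5402, -0.2033, 0.1265]
tool_rot: [0.707, 0.707, 0.0, 0.0]
force: [0.4, -0.2, -2.4]
finger_gap: 0.302
```

Request:
{"method": "servo_tool", "body": {"motion": [[0, 0, 1, 0, 0, 0, -1], [0, 0, 0.7, 0, 0, 0, -1], [0, 0, 0.3, 0, 0, 0, -1]]}}

```text
t: 17.95
tcp_pos: [0.5402, -0.2033, 0.1243]
tool_rot: [0.707, 0.707, 0.0, 0.0]
force: [-0.7, 0.4, -2.5]
finger_gap: 0.3
```

Request:
{"method": "servo_tool", "body": {"motion": [[0, 0, 1, 0, 0, 0, -1], [0, 0, 0.7, 0, 0, 0, -1], [0, 0, 0.3, 0, 0, 0, -1]]}}

```text
t: 18.2
tcp_pos: [0.5402, -0.2033, 0.1221]
tool_rot: [0.707, 0.707, 0.0, 0.0]
force: [0.3, -0.3, -1.2]
finger_gap: 0.299
```

Request:
{"method": "servo_tool", "body": {"motion": [[0, 0, 1, 0, 0, 0, -1], [0, 0, 0.7, 0, 0, 0, -1], [0, 0, 0.3, 0, 0, 0, -1]]}}

```text
t: 18.45
tcp_pos: [0.5403, -0.2034, 0.1199]
tool_rot: [0.707, 0.707, 0.0, 0.0]
force: [-0.4, -0.7, -2.9]
finger_gap: 0.3
```

Request:
{"method": "servo_tool", "body": {"motion": [[0, 0, 1, 0, 0, 0, -1], [0, 0, 0.7, 0, 0, 0, -1], [0, 0, 0.3, 0, 0, 0, -1]]}}

```text
t: 18.7
tcp_pos: [0.5405, -0.2036, 0.1183]
tool_rot: [0.707, 0.707, 0.0, 0.001]
force: [-0.5, -0.7, 2.1]
finger_gap: 0.297
```

Request:
{"method": "servo_tool", "body": {"motion": [[0, 0, 0.7, 0, 0, 0, -1], [0, 0, 0.5, 0, 0, 0, -1]]}}

```text
t: 18.87
tcp_pos: [0.5406, -0.2038, 0.1181]
tool_rot: [0.707, 0.707, 0.0, 0.001]
force: [-0.6, 0.4, 2.6]
finger_gap: 0.3
```

Request:
{"method": "servo_tool", "body": {"motion": [[0, 0, 1.5, 0, 0, 0, -1], [0, 0, 1.5, 0, 0, 0, -1]]}}

```text
t: 19.03
tcp_pos: [0.541, -0.2044, 0.1168]
tool_rot: [0.707, 0.707, -0.0, 0.002]
force: [-2.5, 1.0, 8.2]
finger_gap: 0.303
```

Request:
{"method": "servo_tool", "body": {"motion": [[0.7, -0.6, 1.5, 0.002, 0.001, 0, -1], [0.4, -0.3, 1.5, 0, 0, 0, -1]]}}

```text
t: 19.2
tcp_pos: [0.541, -0.2045, 0.1162]
tool_rot: [0.707, 0.707, -0.0, 0.003]
force: [-1.6, 1.2, 7.4]
finger_gap: 0.301
```

Request:
{"method": "servo_tool", "body": {"motion": [[0.8, -0.7, 2, 0.003, 0.002, 0, -1], [0.5, -0.5, 2, 0.002, 0.001, 0, -1]]}}

```text
t: 19.37
tcp_pos: [0.5407, -0.2037, 0.1136]
tool_rot: [0.707, 0.707, -0.001, 0.002]
force: [-0.9, 1.0, 5.2]
finger_gap: 0.303
```

```bash
python3 g.py .5400 -.2035 .1055
python3 - <<'E'
from h import *
s=manip.snapshot("scene")
crop(s,265,170,110,100,6,"pics/s18.png")
E
```

```text
t 19.3667 pos [ 0.5407 -0.2037  0.1136] f [-0.9  1.   5.2] gap 0.303
shift mm [ 0.3 -0.7  8.1] rot [0.0011 0.0033 0.0005]
```

View pics/s18.png

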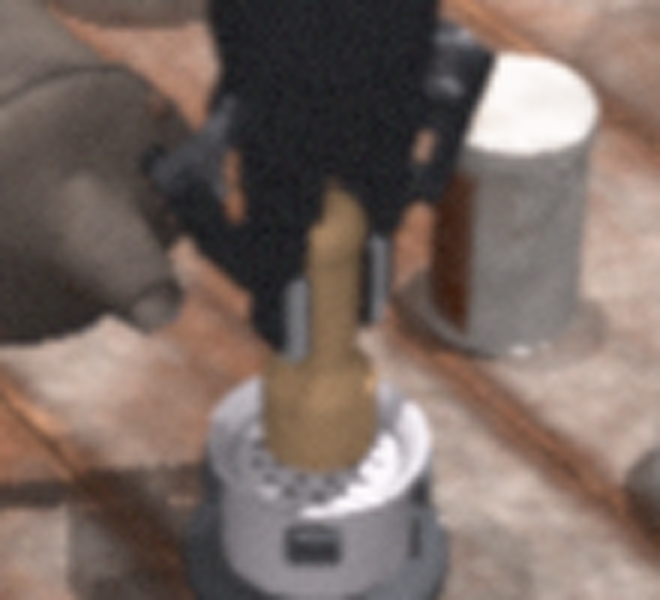

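Request:
{"method": "servo_tool", "body": {"motion": [[0.2, -0.4, 1.2, 0.001, 0.002, 0, -1], [0.1, -0.2, 1.2, 0, 0, 0, -1]]}}

```text
t: 19.58
tcp_pos: [0.5407, -0.2043, 0.1116]
tool_rot: [0.707, 0.707, -0.001, 0.002]
force: [-0.1, 1.3, 3.4]
finger_gap: 0.305
```

Request:
{"method": "servo_tool", "body": {"motion": [[0, -0.2, 1.2, 0, 0.001, 0, -1], [0, -0.2, 1.2, 0, 0, 0, -1]]}}

```text
t: 19.75
tcp_pos: [0.5405, -0.2043, 0.109]
tool_rot: [0.707, 0.707, 0.0, 0.001]
force: [0.8, 0.4, -2.5]
finger_gap: 0.302
```

Request:
{"method": "servo_tool", "body": {"motion": [[0.3, -0.2, 0.7, 0, 0, 0, -1], [0.2, -0.2, 0.7, 0, 0, 0, -1]]}}

```text
t: 19.92
tcp_pos: [0.5394, -0.2033, 0.1058]
tool_rot: [0.707, 0.707, -0.0, 0.0]
force: [-0.5, -0.2, 0.6]
finger_gap: 0.299
```

Request:
{"method": "servo_tool", "body": {"motion": [[0, 0, 0.7, 0, 0, 0, -1], [0, 0, 0.5, 0, 0, 0, -1]]}}

```text
t: 20.08
tcp_pos: [0.5396, -0.2033, 0.1053]
tool_rot: [0.707, 0.707, -0.0, 0.0]
force: [-2.9, 1.2, 8.7]
finger_gap: 0.302
```

Request:
{"method": "servo_tool", "body": {"motion": [[0.2, -0.1, 0.8, 0, 0, 0, -1], [0.1, -0.1, 0.8, 0, 0, 0, -1]]}}

```text
t: 20.25
tcp_pos: [0.5396, -0.2032, 0.1054]
tool_rot: [0.707, 0.708, -0.0, 0.001]
force: [-2.2, 1.1, 6.9]
finger_gap: 0.3
```

Request:
{"method": "servo_tool", "body": {"motion": [[0.2, -0.1, 1.2, 0, 0, 0, -1], [0.1, 0, 1.4, 0, 0, 0, -1]]}}

```text
t: 20.42
tcp_pos: [0.5396, -0.2033, 0.1052]
tool_rot: [0.707, 0.708, -0.0, 0.001]
force: [-2.9, 0.4, 11.6]
finger_gap: 0.301
```

Request:
{"method": "servo_tool", "body": {"motion": [[0.1, 0, 1.8, 0, 0, 0, -1], [0.1, 0, 1.9, 0, 0, 0, -1]]}}

```text
t: 20.58
tcp_pos: [0.5396, -0.2032, 0.105]
tool_rot: [0.706, 0.708, -0.001, 0.002]
force: [-2.9, 1.6, 14.4]
finger_gap: 0.302
```

Request:
{"method": "servo_tool", "body": {"motion": [[0.1, 0, 2.3, 0, 0.001, 0, -1], [0.1, 0, 2.4, 0, 0, 0, -1]]}}

```text
t: 20.75
tcp_pos: [0.5397, -0.2033, 0.1048]
tool_rot: [0.706, 0.708, -0.001, 0.002]
force: [-5.4, 1.9, 17.3]
finger_gap: 0.299
```

Request:
{"method": "servo_tool", "body": {"motion": [[0.1, -0.2, 2.6, 0, 0.001, 0, -1], [0.1, -0.2, 2.6, 0, 0, 0, -1], [0.1, -0.1, 2.6, 0, 0, 0, -1]]}}

```text
t: 21.0
tcp_pos: [0.5396, -0.2032, 0.1048]
tool_rot: [0.706, 0.709, -0.0, 0.003]
force: [-4.2, 2.2, 17.0]
finger_gap: 0.303
```

Request:
{"method": "servo_tool", "body": {"motion": [[0.1, -0.2, 2.9, 0, 0.001, 0, -1], [0, -0.2, 2.9, 0, 0, 0, -1], [0, -0.1, 2.9, 0, 0, 0, -1], [0, -0.1, 2.9, 0, 0, 0, -1]]}}

```text
t: 21.33
tcp_pos: [0.5395, -0.2032, 0.1047]
tool_rot: [0.705, 0.709, 0.0, 0.005]
force: [-5.0, 2.3, 19.3]
finger_gap: 0.301
```

Request:
{"method": "servo_tool", "body": {"motion": [[0, -0.1, 3.0, 0.002, 0.002, 0, -1], [0, -0.1, 3.0, 0.002, 0.002, 0, -1], [0, -0.1, 3.0, 0.002, 0.002, 0, -1], [0, -0.1, 3.0, 0.002, 0.002, 0, -1], [0, -0.1, 3.0, 0.002, 0.002, 0, -1], [0, -0.1, 3.0, 0.002, 0.002, 0, -1]]}}

```text
t: 21.83
tcp_pos: [0.5397, -0.2035, 0.1047]
tool_rot: [0.705, 0.709, 0.0, -0.0]
force: [-3.5, 2.2, 19.4]
finger_gap: 0.301
```

Request:
{"method": "servo_tool", "body": {"motion": [[0, -0.1, 3.0, 0.002, 0.002, 0, -1], [0, -0.1, 3.0, 0.002, 0.002, 0, -1], [0, -0.1, 3.0, 0.002, 0.002, 0, -1], [0, -0.1, 3.0, 0.002, 0.002, 0, -1], [0, -0.1, 3.0, 0.002, 0.002, 0, -1]]}}

```text
t: 22.25
tcp_pos: [0.54, -0.2037, 0.1047]
tool_rot: [0.704, 0.71, 0.0, -0.004]
force: [-4.0, 1.8, 19.2]
finger_gap: 0.299
```

```bash
python3 g.py .5400 -.2035 .1045
python3 - <<'E'
from h import *
s=manip.snapshot("scene")
crop(s,265,170,110,100,6,"pics/s19.png")
print(manip.sense()["force"])
E
```

```text
t 22.25 pos [ 0.54   -0.2037  0.1047] f [-4.   1.8 19.2] gap 0.299
shift mm [0.2 0.  0.2] rot [-0.0057 -0.0069  0.0076]
[-3.25644022  1.46009241 18.89322274]
```

View pics/s19.png

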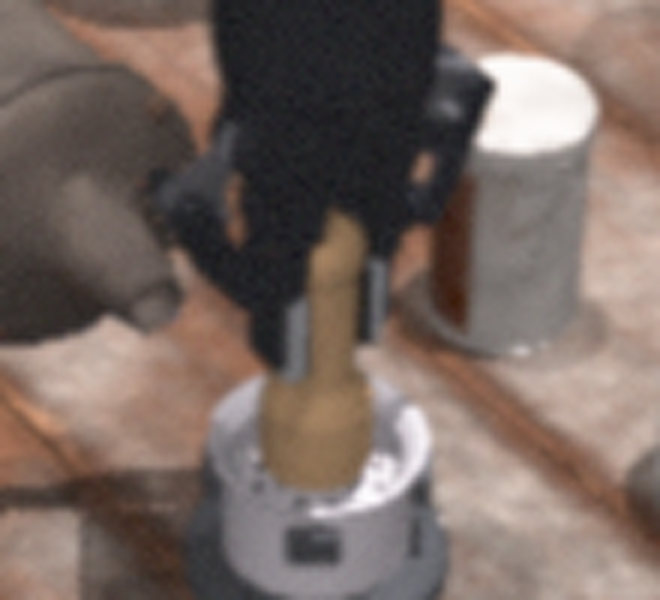

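Request:
{"method": "servo_tool", "body": {"motion": [[0, 0, -2, -0.004, -0.005, 0.006, -1], [0, 0, -5, 0, 0, 0, -1], [0, 0, -10, 0, 0, 0, -1], [0, 0, -15, 0, 0, 0, -1], [0, 0, -15, 0, 0, 0, -1], [0, 0, -12, 0, 0, 0, -1], [0, 0, -5, 0, 0, 0, -1], [0, 0, 0, 0, 0, 0, -1]]}}

```text
t: 22.97
tcp_pos: [0.5387, -0.2025, 0.1715]
tool_rot: [0.706, 0.708, -0.0, -0.004]
force: [-0.5, -0.3, -1.9]
finger_gap: 0.301
```

```bash
python3 g.py .477 -.415 .17
python3 - <<'E'
from h import *
s=manip.snapshot("scene")
crop(s,265,150,110,100,6,"pics/s20.png")
E
```

```text
t 22.9667 pos [ 0.5387 -0.2025  0.1715] f [-0.5 -0.3 -1.9] gap 0.301
shift mm [-212.3  -62.2    0.8] rot [-0.0061 -0.0052  0.0022]
```

View pics/s20.png

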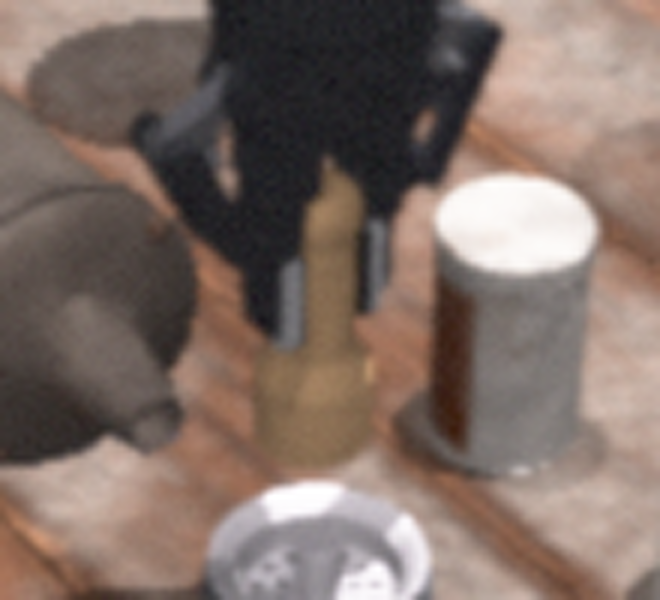

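Request:
{"method": "servo_tool", "body": {"motion": [[-15, -5, -2, -0.005, -0.005, 0.002, -1], [-28, -9, 0, 0, 0, 0, -1], [-36, -11, 0, 0, 0, 0, -1], [-36, -11, 0, 0, 0, 0, -1], [-36, -11, 0, 0, 0, 0, -1], [-26, -8, 0, 0, 0, 0, -1], [-14, -3, 0, 0, 0, 0, -1], [-8, -2, 0, 0, 0, 0, -1], [0, 0, 0, 0, 0, 0, -1], [0, 0, 0, 0, 0, 0, -1], [0, 0, 0, 0, 0, 0, -1]]}}

```text
t: 23.93
tcp_pos: [0.4737, -0.4017, 0.1618]
tool_rot: [0.705, 0.709, 0.001, -0.011]
force: [0.4, 0.1, -1.7]
finger_gap: 0.303
```

```bash
python3 g.py .476 -.417 .1
python3 - <<'E'
from h import *
s=manip.snapshot("scene");t=manip.snapshot("top")
crop(s,285,200,65,80,6,"pics/a.png")
crop(t,285,200,70,80,6,"pics/b.png")
a=cv2.imread("pics/a.png");b=cv2.imread("pics/b.png");cv2.imwrite("pics/c21.png",cv2.resize(np.hstack([a,b]),(800,474)))
E
```

```text
t 23.9333 pos [ 0.4737 -0.4017  0.1618] f [ 0.4  0.1 -1.7] gap 0.303
shift mm [-16.4   3.   61.5] rot [-0.0135 -0.0164  0.0057]
```

View pics/c21.png

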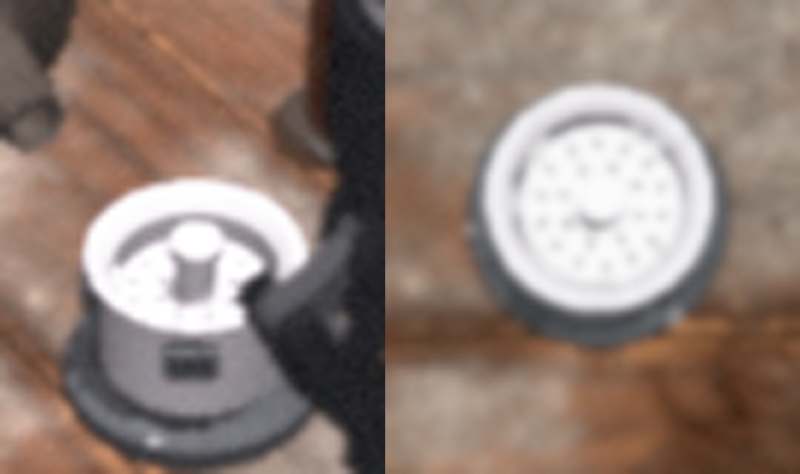

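Request:
{"method": "servo_tool", "body": {"motion": [[-8, 1.5, 0, -0.012, -0.014, 0.005, -1], [-7, 1, 0, 0, 0, 0, -1], [0, 0, 0, 0, 0, 0, -1], [0, 0, 0, 0, 0, 0, -1], [0, 0, 0, 0, 0, 0, -1]]}}

```text
t: 24.45
tcp_pos: [0.4789, -0.4139, 0.1626]
tool_rot: [0.705, 0.709, 0.0, -0.0]
force: [-0.2, -0.9, -2.5]
finger_gap: 0.299
```

```bash
python3 g.py .476 -.417 .1
```

```text
t 24.45 pos [ 0.4789 -0.4139  0.1626] f [-0.2 -0.9 -2.5] gap 0.299
shift mm [-3.2 -2.9 62.6] rot [ 0.0003 -0.0011  0.0068]
```

Request:
{"method": "servo_tool", "body": {"motion": [[-2, -1.5, 6, 0, 0, 0.004, -1], [-1, -1.5, 12, 0, 0, 0.003, -1], [0, 0, 12, 0, 0, 0, -1], [0, 0, 12, 0, 0, 0, -1], [0, 0, 8, 0, 0, 0, -1], [0, 0, 4, 0, 0, 0, -1], [0, 0, 0, 0, 0, 0, -1], [0, 0, 0, 0, 0, 0, -1]]}}

```text
t: 25.12
tcp_pos: [0.4756, -0.4178, 0.1055]
tool_rot: [0.708, 0.707, 0.0, 0.0]
force: [-0.5, -0.5, -1.7]
finger_gap: 0.303
```

```bash
python3 g.py .476 -.417 .056
```

```text
t 25.1167 pos [ 0.4756 -0.4178  0.1055] f [-0.5 -0.5 -1.7] gap 0.303
shift mm [ 0.8  0.4 49.5] rot [ 0.0009 -0.     -0.0016]
```

Request:
{"method": "servo_tool", "body": {"motion": [[0.5, 0, 6, 0, 0, 0, -1], [0, 0, 9, 0, 0, 0, -1], [0, 0, 9, 0, 0, 0, -1], [0, 0, 8, 0, 0, 0, -1], [0, 0, 5, 0, 0, 0, -1], [0, 0, 2, 0, 0, 0, -1], [0, 0, 0, 0, 0, 0, -1], [0, 0, 0, 0, 0, 0, -1]]}}

```text
t: 25.78
tcp_pos: [0.4764, -0.4182, 0.0634]
tool_rot: [0.708, 0.707, 0.0, 0.002]
force: [0.8, -0.4, -1.8]
finger_gap: 0.298
```

```bash
python3 g.py .476 -.417 .056
python3 - <<'E'
from h import *
s=manip.snapshot("scene")
crop(s,310,240,100,110,5,"pics/s22.png")
E
```

```text
t 25.7833 pos [ 0.4764 -0.4182  0.0634] f [ 0.8 -0.4 -1.8] gap 0.298
shift mm [ 1.2 -0.4  7.4] rot [ 0.0025  0.0019 -0.0016]
```

View pics/s22.png

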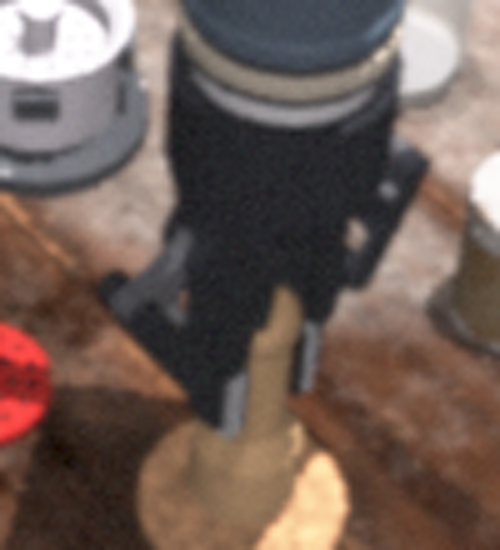

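Request:
{"method": "servo_tool", "body": {"motion": [[0.5, 0, 2, 0.002, 0.002, 0, -1], [0, 0, 2, 0, 0, 0, -1], [0, 0, 1, 0, 0, 0, -1], [0, 0, 0.5, 0, 0, 0, -1], [0, 0, 0, 0, 0, 0, -1]]}}

```text
t: 26.25
tcp_pos: [0.4772, -0.4184, 0.0588]
tool_rot: [0.708, 0.707, 0.0, 0.001]
force: [0.5, -0.4, -1.9]
finger_gap: 0.296
```

Request:
{"method": "servo_tool", "body": {"motion": [[0, 0, 0.7, 0, 0, 0, -1], [0, 0, 0.7, 0, 0, 0, -1]]}}

```text
t: 26.42
tcp_pos: [0.4773, -0.4186, 0.0578]
tool_rot: [0.708, 0.707, -0.0, 0.002]
force: [-0.2, 0.7, -2.0]
finger_gap: 0.302
```

Request:
{"method": "servo_tool", "body": {"motion": [[0, 0, 0.7, 0.002, 0.002, 0, -1], [0, 0, 0.7, 0, 0, 0, -1], [0, 0, 0.3, 0, 0, 0, -1]]}}

```text
t: 26.67
tcp_pos: [0.4773, -0.4187, 0.056]
tool_rot: [0.708, 0.707, 0.0, 0.0]
force: [0.4, 0.4, 1.5]
finger_gap: 0.296
```

```bash
python3 g.py .476 -.417 .056
```

```text
t 26.6667 pos [ 0.4773 -0.4187  0.056 ] f [0.4 0.4 1.5] gap 0.296
shift mm [ 1.7 -1.3 -0. ] rot [ 0.0006  0.0006 -0.0016]
```

Contact with the mat (force rose to +1.5 N). Open gradually.

Request:
{"method": "servo_tool", "body": {"motion": [[0, 0, 0, 0, 0, 0, -0.4], [0, 0, 0, 0, 0, 0, -0.3], [0, 0, 0, 0, 0, 0, -0.1], [0, 0, 0, 0, 0, 0, 0.1], [0, 0, 0, 0, 0, 0, 0.2], [0, 0, 0, 0, 0, 0, 0.2], [0, 0, 0, 0, 0, 0, 0.2]]}}

```text
t: 27.25
tcp_pos: [0.4783, -0.4199, 0.0575]
tool_rot: [0.708, 0.707, -0.0, 0.002]
force: [-0.0, -0.1, 0.9]
finger_gap: 0.601
```

```bash
python3 g.py .4773 -.4187 .16
```

```text
t 27.25 pos [ 0.4783 -0.4199  0.0575] f [-0.  -0.1  0.9] gap 0.601
shift mm [   0.8   -0.7 -102.5] rot [ 0.0029  0.0035 -0.0015]
```

Request:
{"method": "servo_tool", "body": {"motion": [[0.4, -0.5, -6, 0.002, 0.003, 0, 0.2], [0.3, -0.3, -15, 0, 0, 0, 0.2], [0, 0, -25, 0, 0, 0, 0.2], [0, 0, -30, 0, 0, 0, 0.2], [0, 0, -35, 0, 0, 0, 0.2], [0, 0, -35, 0, 0, 0, 0.2], [-20, -10, -20, 0, 0, 0, 0.2], [-30, -20, 0, 0, 0, 0, 0.2], [-30, -20, 0, 0, 0, 0, 0.2], [-20, -10, 0, 0, 0, 0, 0.2], [0, 0, 0, 0, 0, 0, 0.2], [0, 0, 0, 0, 0, 0, 0.2]]}}

```text
t: 28.25
tcp_pos: [0.4156, -0.5215, 0.2379]
tool_rot: [0.706, 0.708, -0.001, 0.002]
force: [-0.1, 0.9, -0.8]
finger_gap: 0.602
```

```bash
python3 - <<'E'
from h import *
import pickle
t0,s0=pickle.load(open('s0.pkl','rb'));t1,s1=pickle.load(open('s1.pkl','rb'))
s=manip.snapshot("scene");t=manip.snapshot("top"); pickle.dump((t,s),open("s2.pkl","wb"))
cv2.imwrite("pics/s23.png",s["frame"][:,:,::-1]);cv2.imwrite("pics/t23.png",t["frame"][:,:,::-1])
A=[cv2.resize(f["frame"][222:272,290:350,::-1],None,fx=6,fy=6,interpolation=cv2.INTER_CUBIC) for f in(s1,s)]
cv2.imwrite("pics/cmp.png",np.hstack(A)); print(manip.sense()["t"])
for z in(.084,.072): print(np.array(proj(s,[.5398,-.203,z]))-[290,222])
E
```

```text
28.35
[27.69970049 13.28863108]
[27.64476543 17.45373352]
```

View pics/s23.png

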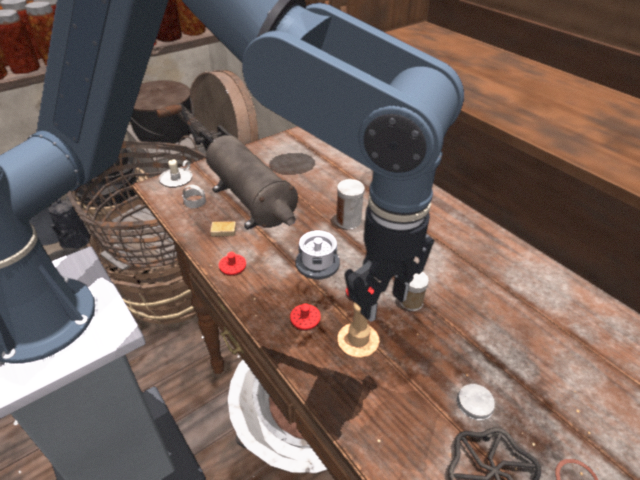

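View pics/cmp.png

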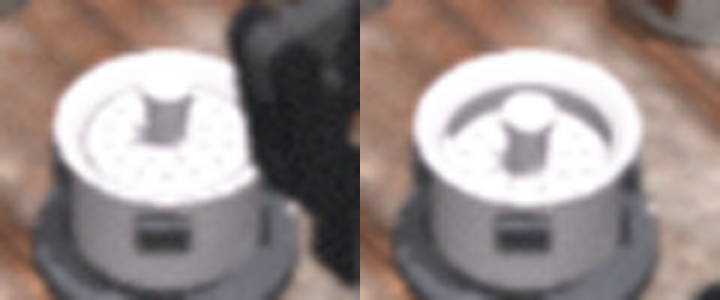

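View pics/t23.png

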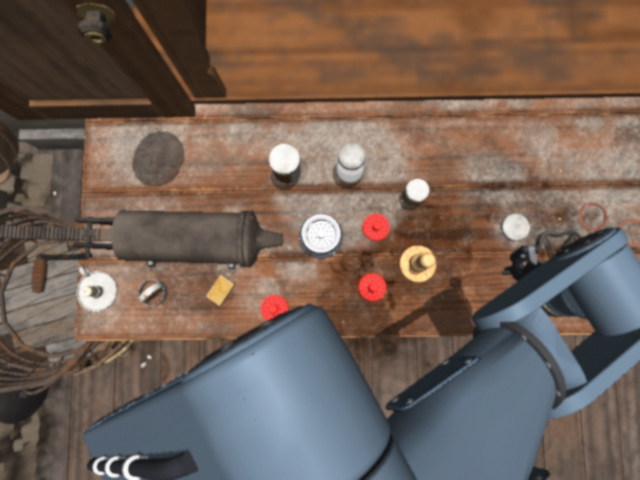

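Request:
{"method": "servo_tool", "body": {"motion": [[0, 0, 0, 0, 0, 0, 0.2], [0, 0, 0, 0, 0, 0, 0.2], [0, 0, 0, 0, 0, 0, 0.2]]}}

```text
t: 28.6
tcp_pos: [0.4178, -0.5166, 0.2367]
tool_rot: [0.704, 0.71, 0.0, -0.0]
force: [0.2, -0.3, 0.3]
finger_gap: 0.6
```

```bash
python3 -c "
from station import manip
print(manip.sense()['tcp_pos'],manip.sense()['force']);print(manip.sign_off())"
```

```text
[ 0.41778355 -0.51661157  0.23671867] [ 0.17558995 -0.26359788  0.26664463]
the job is handed in; nothing more can be done
None
```

The die plate is fully home in the grinder head, the stomper stands upright on its cork mat again, and I handed the job in at about 29 s.

- **Laying:** I gripped the plate by its knob and set it down just above the catches. After I let go, pictures from both cameras showed it level in the bore.
- **Pressing:** The stomper's pad met the knob with its foot about 15 mm below the knob's top. The resistance peaked at about 10 N, then fell away to nothing as the plate snapped through.
- **Bedding:** I held about 19 N at the wrist, roughly 21 N on the plate with the stomper's weight, for about 0.9 s. The highest wrist reading I saw was 19.4 N. I only read the force at the end of each short move, so a brief peak in between could have gone unseen.
- **Sideways push:** The wrist also read up to about 5 N sideways while bedding.
- **Last checks:** From first contact the tool went down about 13.8 mm, which is the 13 mm of travel plus slight give in the rubber. In the last picture the knob's top lies within about half a pixel (1–2 mm) of where a home plate's should be.
- **Surroundings:** The stomper is a few millimetres from where it first stood. The bystanders and red plates look unmoved, judged by eye, and the arm is clear of everything.

No check failed. The arm drifted and overshot a few times on the way; I corrected that before each grasp and placing.

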